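# Set the side stop of a print bed to the panel

### The job

The wooden panel on the print bed already lies in register. Loosen the red wing knob of the side stop on the front rail, slide the stop along the rail until its lay bar just touches the panel's right-hand edge, without forcing the stop while it is clamped or pushing the panel out of place, and tighten the knob firmly again so that the stop stays locked there. Leave the other things on and around the bed where they are.

Things in the scene. Friction and masses are not known exactly. Their poses are not given: they have to be found in the camera images.
- print_bed: table-top vacuum print bed, fixed to the bench: blue housing, white perforated top 626 x 366 mm, 50 mm above the bench. Origin: under its centre on the bench; x to the back (two open screen hinge clamps there, 145 mm high), y along the front rail to the operator's left, z up. The aluminium rail lies at x = -215 to -171 mm; its sloping top flank faces the operator, its normal 35 deg from vertical
- stop_face (a point): middle of the side stop's stop face: the left (+y) side of its steel lay bar, which reaches 90 mm over the bed, 13 mm high, its underside 2 mm above the bed. Axes as the print bed's; the face's outward normal is +y. It lies 25 mm to the +y side of the clamp knob's axis
- stop (a joint): travel of the side stop along the rail in m: 0 at the right end, growing to the left (+y of the bed) to 0.26. Loose, it slides with about 2 N; tightened it holds against 25 to 40 N
- knob_grip (a point): centre of the red wing knob's blade, on the knob's axis. z: the axis, square to the flank, pointing up and towards the operator, 35 deg from vertical; x: along the blade (46 mm); y: across it (13 mm thick); 28 mm high along z. Below, along -z: blade ends at 14 mm, stem 12 mm thick, brass washer at 26 mm, clamp block (50 x 50 mm) at 29 mm. It turns with the knob and slides with the stop
- clamp_knob (a joint): angle of the wing knob in rad; grows as it turns clockwise (seen looking down on the knob), which tightens. 0: backed right off (end stop); below 0.4 the stop is free; bites at 0.5; firmly tight from 1.0; end stop at 1.4. At 0.7 the blade points straight up the slope, square to the rail. Takes 0.1 to 0.2 N m; stays where left. The stop may be slid by holding the knob
- panel: the wooden panel being printed, 220 mm (its y, along the rail) x 200 mm (x) x 15 mm, 0.4 to 0.8 kg, lying loose on the bed with its front edge at the two brass front lays, printed with coloured shapes. Origin: under its centre; axes as the print bed's. Only friction holds it
- panel_edge (a point): point on the panel's right-hand (-y) edge face, 28 mm from its front corner, 8.5 mm above the bed: opposite the stop face. Axes as the panel's
- tape_roll: roll of cream masking tape lying flat on the bed, 90 mm across, 24 mm high; origin under its centre
- loupe: small black printer's loupe standing on the bed left of the panel, 44 mm across, 42 mm high; origin under its centre
- squeegee: small hand squeegee lying flat on the bed left of the panel, wooden grip 150 x 45 x 22 mm with a green blade; origin under its grip's centre, x along it
- ink_tub: white plastic ink tub with blue lid standing on the bench, 92 mm across, 85 mm high; origin under its centre
- ink_can: steel ink can with an orange band standing on the bench, 80 mm across, 75 mm high; origin under its centre
- ink_knife: ink knife lying on the bench, dark wooden handle and steel blade, 225 mm long, 16 mm high; origin under the joint of handle and blade, x points along the blade
- brush_jar: green glass jar 74 mm across, 95 mm high with three brushes in it, 175 mm high in all, standing at the right of the bed; origin under its centre

How it is judged:
By the outcome, as a careful person would: the job done as asked, in the order asked, and still so for the second after the job is handed in, with the robot touching nothing.
It also fails if it takes over 40 s, if anything falls off the work surface, if the arm or the gripper's body presses on something with over 40 N, if the wrist force passes 120 N, or if a joint passes its speed limit or range.

### The arm

A 6-joint arm with a two-finger parallel gripper is mounted at the origin on the work surface. World frame = base frame: x ahead of the robot, y to its left, z up, the work surface at z = 0. Lengths are in m, angles in rad, forces in N, time in s.
With the tool pointing down it reaches from about 0.3 to 0.775 m from the base axis. Payload 14.6 kg.
Tool frame: the origin (TCP) lies on the centre line of the jaws, within the pads' length; the fingertips stand manip.nose_length ahead of it and the grasp point (between the pads) lies 3 mm ahead of it (manip.nose_length is the distance from the TCP to the fingertips, in m); z points along the fingers, y is the direction in which the jaws open and shut (so a half turn about z gives the same grasp; the last joint's range is limited). The gripper opens to 85 mm and grips with 20 to 120 N. Pads are 22 mm wide; open, the fingers measure 114 mm over their backs; the gripper's body (76 mm by 85 mm) begins 54 mm behind the grasp point. The pads swing forward as they close: fully open they stand 13 mm farther back than shut.
Start: joints at [1.05, 0.3, 1.521, -0, 1.321, -0.067], TCP at [0.241, 0.494, 0.253] pointing down, gripper open.
Joint ranges: [-3.03, 3.03], [-0.79, 2.21], [0.23, 2.52], [-1.04, 4.18], [0, 3.07], [-2.55, 2.55]. Speed limits (rad/s): [2.22, 2.22, 2.57, 3.14, 3.14, 3.14].

### API

Orientations are given as a unit quaternion [w, x, y, z].
In Python, from station import manip gives the robot as it stands.
- The arm moves only by the tool arm_command, never from a script. Its argument "motion" is a list of rows, each a list of 4 numbers: the shift along the world's x, y, z in cm, then the turn about the world's z in degrees. In form: [[x, y, z, yaw], ...]. A call has exactly 10 rows; each row shifts and turns the pose as measured when the row begins; what a row does not reach is not made up. A row lasts 1/10 s, in which the tool goes at most 50 mm and 8.59 degrees, less where a joint would pass 70% of its speed; a pose out of reach is approached as far as the arm can. A call with a gripper value outside its range is refused whole. "gripper" is the finger opening in cm, from 0 to 8.54, set as the call begins (left out, the last holds). The fingers move at their own pace and stop on an object; "force" is the grip in N (left out, the last holds). Time passes only in rows, so rows that do not move let the fingers close, or fill a call up. It gives the time, the measured TCP pose, the force and the opening at its end, in the units of the state.
- manip.observe(): the state, without advancing time (a new reading comes with each control period).
- manip.read_camera(name): name is "scene" or "side" or "wrist"; returns a dict with "image" (420x560x3 uint8, blue, green, red), "z_map" (420x560 float32, m along the optical axis (not along the pixel's ray), 0 where there is no reading), "intrinsics" (3x3 intrinsics, pixels), "k1" (the pictures are not rectified: a ray, as slopes to the right and down, at radius r is drawn at 1 + k1 r^2 times it, then the intrinsics apply), "R" (3x3) and "t" (3): a world point X has camera coordinates R X + t. Camera axes: x right, y down, z forward; pixel columns grow to the right and rows downward; lengths in m; the calibration is good to about 2 mm. A picture is of the moment at which its call begins.
- manip.job_done(): hands the job in, once; it reports no verdict.
Trained networks look in the newest picture that a camera, given by its name, has taken for a name from the list of things; names that differ only in an ending like _2 or _b are one class to them, and where a whole thing is asked for, a point or a joint stands for the part that bears it (a point fixed in the world has none). Each returns a list of dicts, best first, with "score" (0 to 1); they miss things now and then, are a little off and sometimes report something else, mostly with a low value. They report only what shows in the picture. A call takes as long as a camera call.
- manip.trace(thing, camera): "region" (420x560 bool, what is visible of it) and "pixel" ([column, row] in pixels, amid what is visible of it).
- manip.mark_of(thing, camera): "pixel" ([column, row] in pixels: a listed point, or the origin of a listed thing).
The state is a dict: "t": time; "qpos": joint angles; "qvel": joint speeds; "joint_torque": joint torques, N m; "eef_pos": TCP position; "orientation": TCP orientation; "contact_force": force on the tool from outside, world axes, zero at the start; "moment": the same for the moment, N m; "width": opening from 0.0 (shut) to 1.0 (fully open).
Only numpy, scipy, OpenCV 4.12 (cv2) and the standard library are available. Lean on these libraries where they do the work, as an engineer would, in place of code of your own. Each camera call takes 0.05 s, during which the arm holds its last target.

## Working session

There is one attempt and no reset: what is moved stays moved. The work goes in short steps, Python scripts to look and compute and a tool call to move; the robot and the scene stay as the last step left them, time stands still between calls to the robot, and variables do not carry over. Pictures are saved under pics/ and viewed, and the job is handed in when it is done.

Besides the shell and the picture viewer there is one more tool, called after "Request:" in YAML: its name, and indented under it one key for each argument. arm_command: Moves the arm, as the interface text tells. Its arguments: {"type":"object","properties":{"motion":{"type":"array"},"gripper":{"type":"number"},"force":{"type":"number"}},"required":["motion"]}

```bash
ls; mkdir -p pics; python3 - <<'E'
from station import manip
import cv2
print(manip.observe()); print(manip.nose_length)
for c in ["scene","side","wrist"]:
    d=manip.read_camera(c); cv2.imwrite(f"pics/a_{c}.png",d["image"])
    print(c,d["R"],d["t"],d["intrinsics"],d["k1"])
    for th in ["stop_face","knob_grip","panel_edge","panel","print_bed"]:
        print(th,[(r["pixel"],round(r["score"],2)) for r in manip.mark_of(th,c)][:3])
E
```

```text
pics
{'t': 0.0, 'qpos': array([ 1.05039770e+00,  3.00484941e-01,  1.52156615e+00,  1.72489913e-05,
        1.32073146e+00, -6.66050924e-02]), 'qvel': array([ 5.57103779e-04, -1.29676877e-03, -1.34067051e-03,  5.41743443e-05,
       -3.80343670e-04,  1.17248683e-03]), 'joint_torque': array([-1.51927299e-03, -5.43504918e+01, -3.61793518e+01, -1.10413607e-04,
        4.05296101e-03,  4.80222070e-05]), 'eef_pos': array([0.24100591, 0.49415257, 0.25272003]), 'orientation': array([-1.80119268e-04,  2.24956964e-01,  9.74368519e-01, -5.67087211e-04]), 'contact_force': array([ 0.11331551, -0.07078121, -0.86949379]), 'moment': array([-0.00292801, -0.00498452, -0.0254692 ]), 'width': 0.9987056293728638}
0.022
scene [[ 0.27419906  0.96162808  0.00929087]
 [ 0.76780893 -0.21309582 -0.60420164]
 [-0.57903741  0.17280514 -0.7967773 ]] [-0.08690698 -0.36565279  1.41231003] [[388.70597597   0.         274.99964254]
 [  0.         388.70597597 216.37106583]
 [  0.           0.           1.        ]] -0.05647527885864784
stop_face [([247.3, 248.0], 0.85)]
knob_grip [([235.2, 217.2], 0.62)]
panel_edge [
[... 290 characters left out ...]
4]
 [  0.         546.19955908 210.6466149 ]
 [  0.           0.           1.        ]] -0.18834084174997265
stop_face [([320.5, 229.0], 0.86)]
knob_grip [([293.9, 243.0], 0.57)]
panel_edge [([297.0, 190.6], 0.93), ([360.0, 351.9], 0.7)]
panel [([299.4, 164.6], 0.61)]
print_bed [([326.5, 189.4], 0.83), ([299.6, 124.6], 0.22)]
wrist [[ 0.43812709  0.89891217 -0.00125104]
 [ 0.86730324 -0.42235436  0.26344237]
 [ 0.23628317 -0.11650627 -0.96467433]] [-0.54863201 -0.03489398  0.37856249] [[354.63369555   0.         279.26368787]
 [  0.         354.63369555 206.88737846]
 [  0.           0.           1.        ]] -0.019618479726457347
stop_face []
knob_grip []
panel_edge []
panel []
print_bed []
```

View pics/a_scene.png

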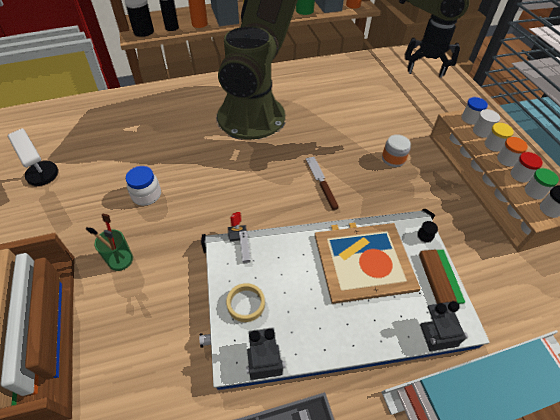

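View pics/a_side.png

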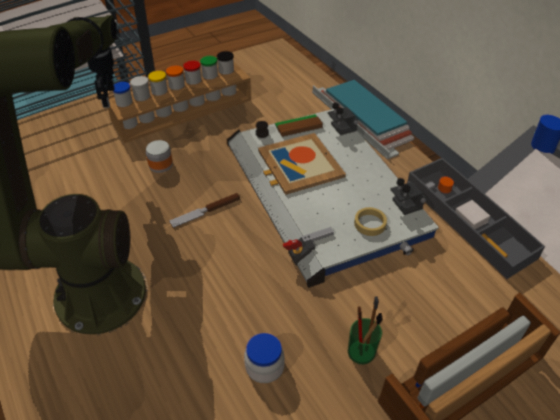

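```bash
cat > h.py <<'E'
from station import manip
import numpy as np, cv2
def ray(d,px):
    p=np.array(px,float).reshape(-1,1,2); K=d["intrinsics"]
    n=cv2.undistortPoints(p,K,np.array([d["k1"],0,0,0.])).reshape(-1,2)
    return n
def world(d,px,z):
    n=ray(d,px); P=np.c_[n,np.ones(len(n))]*np.asarray(z).reshape(-1,1)
    return (P-d["t"])@d["R"]
def depthat(d,px,r=0):
    c,rw=int(round(px[0])),int(round(px[1])); w=d["z_map"][max(rw-r,0):rw+r+1,max(c-r,0):c+r+1]; w=w[w>0]
    return np.median(w) if len(w) else np.nan
def tri(obs):
    A=[];b=[]
    for d,px in obs:
        n=ray(d,px)[0]; R,t=d["R"],d["t"]
        for i in range(2):
            A.append(R[i]-n[i]*R[2]); b.append(n[i]*t[2]-t[i])
    A=np.array(A);b=np.array(b); x=np.linalg.lstsq(A,b,rcond=None)[0]
    return x,A@x-b
def proj(d,X):
    X=np.atleast_2d(X); rv=cv2.Rodrigues(d["R"])[0]
    return cv2.projectPoints(X,rv,d["t"],d["intrinsics"],np.array([d["k1"],0,0,0.]))[0].reshape(-1,2)
E
python3 - <<'E'
from h import *
D={c:manip.read_camera(c) for c in ["scene","side"]}
np.set_printoptions(precision=4,suppress=True)
for th in ["stop_face","knob_grip","panel_edge","panel","print_bed","tape_roll","loupe","brush_jar","ink_knife","ink_tub"]:
    o=[]
    for c in D:
        m=manip.mark_of(th,c)
        if m: o.append((D[c],m[0]["pixel"])); print(th,c,m[0]["score"],world(D[c],[m[0]["pixel"]],depthat(D[c],m[0]["pixel"],1)))
    if len(o)==2: print("   tri",*tri(o))
# bed top: points with z in .04-.06 
for c in D:
    d=D[c]; v,u=np.mgrid[0:420,0:560]; px=np.c_[u.ravel(),v.ravel()]; W=world(d,px,d["z_map"].ravel()); ok=d["z_map"].ravel()>0
    m=manip.trace("print_bed",c)[0]["region"].ravel()&ok
    w=W[m]; w=w[abs(w[:,2]-.05)<.006]; print(c,len(w),np.median(w[:,2]))
    wt=w[:,:2].astype(np.float32); r=cv2.minAreaRect(wt); print(r)
    im=d["image"]; p=manip.mark_of("knob_grip",c)[0]["pixel"]; x,y=int(p[0]),int(p[1])
    cr=im[y-40:y+50,x-50:x+70]; cv2.imwrite(f"pics/b_{c}.png",cv2.resize(cr,None,fx=6,fy=6,interpolation=cv2.INTER_CUBIC))
E
```

```text
stop_face scene 0.8 [[ 0.5797 -0.155   0.0624]]
stop_face side 0.81 [[ 0.6051 -0.1344  0.0507]]
   tri [ 0.5897 -0.156   0.0788] [ 0.0005 -0.0005  0.0006  0.0004]
knob_grip scene 0.55 [[ 0.5052 -0.17    0.0927]]
knob_grip side 0.62 [[ 0.6094 -0.132   0.0503]]
   tri [ 0.5542 -0.1863  0.1442] [-0.0096  0.0102 -0.0109 -0.0088]
panel_edge scene 0.64 [[0.612  0.0246 0.0496]]
panel_edge side 0.66 [[0.6135 0.0286 0.064 ]]
   tri [0.6157 0.0255 0.0612] [ 0.0031 -0.0036  0.0035  0.0032]
panel scene 0.82 [[0.7038 0.1256 0.0653]]
panel side 0.64 [[0.6942 0.1139 0.065 ]]
   tri [0.7005 0.1273 0.055 ] [-0.0018  0.0021 -0.002  -0.002 ]
print_bed scene 0.63 [[0.7745 0.007  0.0628]]
print_bed side 0.62 [[ 0.7099 -0.0157  0.0482]]
   tri [ 0.7452  0.0285 -0.0059] [ 0.001  -0.0011  0.0012  0.001 ]
tape_roll scene 0.97 [[ 0.7287 -0.1909  0.0469]]
tape_roll side 0.8 [[ 0.7385 -0.1911  0.0512]]
   tri [ 0.7342 -0.193   0.0568] [-0.0013  0.0013 -0.0016 -0.001 ]
loupe scene 0.56 [[0.6877 0.3148 0.0688]]
loupe side 0.62 [[0.6641 0.3007 0.0615]]
   tri [0.6764 0.3285 0.0419] [-0.0023  0.0029 -0.0024 -0.0029]
brush_jar scene 0.83 [[ 0.5235 -0.4696  0.0426]]
brush_jar side 0.82 [[ 0.4727 -0.5124  0.0595]]
   tri [ 0.4966 -0.4843 -0.0001] [-0.0033  0.0031 -0.0042 -0.002 ]
ink_knife scene 0.7 [[0.3703 0.1368 0.01  ]]
ink_knife side 0.72 [[0.3768 0.1329 0.0082]]
   tri [0.375  0.1328 0.0126] [-0.0019  0.0024 -0.002  -0.0023]
ink_tub scene 0.9 [[ 0.3143 -0.3927  0.0592]]
ink_tub side 0.71 [[ 0.2597 -0.4363  0.06  ]]
   tri [ 0.2699 -0.4063  0.0082] [-0.004   0.0041 -0.0048 -0.0032]
scene 23885 0.04886330393330903
((0.7282286882400513, 0.03690451383590698), (0.6485745310783386, 0.42032620310783386), 82.45722961425781)
side 11491 0.05048262090292202
((0.7303435802459717, 0.03570741415023804), (0.6532641053199768, 0.4194331765174866), 82.10313415527344)
```

View crops.

View pics/b_scene.png

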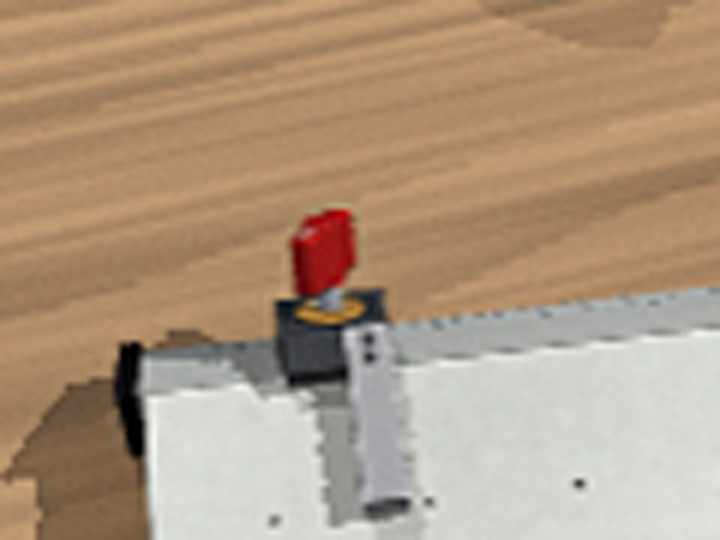

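View pics/b_side.png

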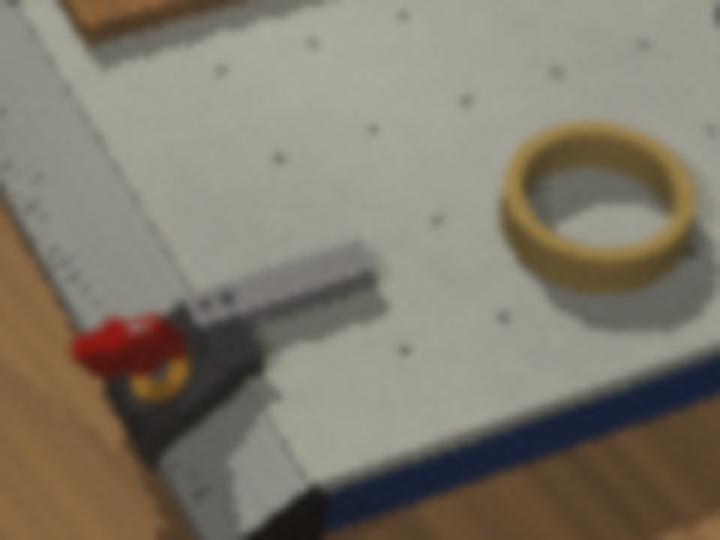

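```bash
python3 - <<'E'
from h import *
np.set_printoptions(precision=4,suppress=True)
s=manip.observe(); d=manip.read_camera("wrist")
c=-d["R"].T@d["t"]; from scipy.spatial.transform import Rotation as Ro
R=Ro.from_quat(s["orientation"][[1,2,3,0]]).as_matrix()
print("cam in tool",R.T@(c-s["eef_pos"]),"axis",R.T@d["R"][2]); print(s["t"])
D={k:manip.read_camera(k) for k in ["scene","side"]}
# knob region centroid & 3D points
for k in D:
    r=manip.trace("knob_grip",k)[0]; dd=D[k]; v,u=np.nonzero(r["region"]); z=dd["z_map"][v,u]; W=world(dd,np.c_[u,v],z)[z>0]
    print(k,r["pixel"],r["score"],len(W)); 
    hsv=cv2.cvtColor(dd["image"],cv2.COLOR_BGR2HSV); h,sv,vv=[hsv[v,u,i] for i in range(3)]
    m=((h<8)|(h>172))&(sv>150)&(z>0); w=world(dd,np.c_[u,v],z)[m]; print(m.sum(),np.c_[u,v][m].mean(0),np.percentile(w,[5,50,95],axis=0))
E
```

```text
cam in tool [ 0.0662 -0.0009 -0.1204] axis [-0.2634 -0.0011  0.9647]
2.2Traceback (most recent call last):
  File "<stdin>", line 10, in <module>
IndexError: list index out of range
```

Request:
arm_command:
  motion:
    - [2,-4.5,0,0]
    - [2,-4.5,0,0]
    - [2,-4.5,0,0]
    - [2,-4.5,0,0]
    - [2,-4.5,0,0]
    - [2,-4.5,0,0]
    - [2,-4.5,0,0]
    - [2,-4.5,0,0]
    - [2,-4.5,0,0]
    - [2,-4.5,0,0]

```text
t: 3.4
eef_pos: [0.4396, 0.0371, 0.2539]
orientation: [0.002, 0.221, 0.975, 0.001]
contact_force: [1.0, 1.9, -0.2]
width: 1.0
```

Request:
arm_command:
  motion:
    - [2,-4.5,0,0]
    - [2,-4.5,0,0]
    - [2,-4.5,0,0]
    - [2,-4.5,0,0]
    - [1.4,-4,0,0]
    - [0,0,0,0]
    - [0,0,0,0]
    - [0,0,0,0]
    - [0,0,0,0]
    - [0,0,0,0]

```text
t: 4.4
eef_pos: [0.5337, -0.1913, 0.2538]
orientation: [0.003, 0.223, 0.975, 0.001]
contact_force: [0.4, 0.3, 0.3]
width: 1.003
```

```bash
python3 - <<'E'
from h import *
import pickle
np.set_printoptions(precision=4,suppress=True)
s=manip.observe(); d=manip.read_camera("wrist"); cv2.imwrite("pics/c_wrist.png",d["image"])
pickle.dump((s,d),open("w1.pkl","wb")); print(s["eef_pos"],s["orientation"],s["t"])
for th in ["knob_grip","stop_face"]:
    for r in manip.mark_of(th,"wrist")[:2]: print(th,r["pixel"],r["score"],depthat(d,r["pixel"]),world(d,[r["pixel"]],depthat(d,r["pixel"])))
E
```

```text
[ 0.5337 -0.1913  0.2538] [0.0027 0.2227 0.9749 0.0011] 4.4
knob_grip [292.3, 133.7] 0.66 0.281159 [[ 0.4952 -0.162   0.0874]]
stop_face [343.4, 222.1] 0.71 0.32567656 [[ 0.5896 -0.1535  0.064 ]]
```

View pics/c_wrist.png

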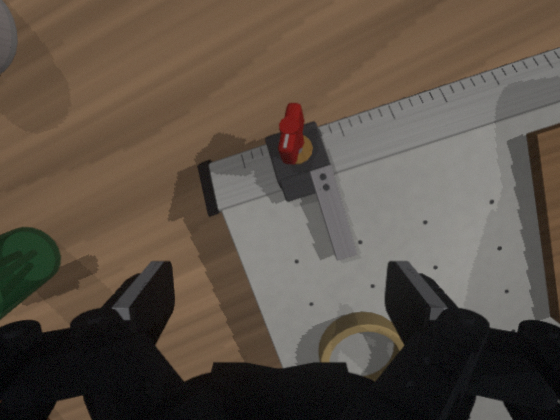

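```bash
cat > fit.py <<'E'
from h import *
import pickle
np.set_printoptions(precision=4,suppress=True)
from scipy.optimize import least_squares
def redpts(d):
    hsv=cv2.cvtColor(d["image"],cv2.COLOR_BGR2HSV); h,s,v=cv2.split(hsv)
    m=(((h<8)|(h>172))&(s>170)&(v>60)).astype(np.uint8)
    n,l,st,ce=cv2.connectedComponentsWithStats(m)
    return l,st,ce,n
def bedaxes(yaw):
    x=np.array([np.cos(yaw),np.sin(yaw),0]); y=np.array([-np.sin(yaw),np.cos(yaw),0])
    z=np.array([0,0,1.]); a=np.cos(np.radians(35))*z-np.sin(np.radians(35))*x
    up=np.cos(np.radians(35))*x+np.sin(np.radians(35))*z  # up the slope
    return x,y,z,a,up
def knobframe(yaw,ang):
    x,y,z,a,up=bedaxes(yaw); dl=-(ang-0.7)  # cw positive angle
    bx=up*np.cos(dl)+np.cross(a,up)*np.sin(dl); return np.c_[bx,np.cross(a,bx),a]
E
python3 - <<'E'
from fit import *
s,d=pickle.load(open("w1.pkl","rb"))
l,st,ce,n=redpts(d)
for i in range(1,n):
    if st[i,4]>30: print(i,st[i],ce[i])
i=1+np.argmax(st[1:,4]); v,u=np.nonzero(l==i); z=d["z_map"][v,u]; W=world(d,np.c_[u,v],z)[z>0]
print(len(W),np.percentile(W,[1,50,99],axis=0))
# rail/bed outline: white bed points
v,u=np.mgrid[0:250,0:560]; px=np.c_[u.ravel(),v.ravel()]; z=d["z_map"][:250].ravel(); P=world(d,px,z)
for (c,r) in [(225,215),(260,300),(285,370),(205,175),(212,210),(340,125),(400,105),(500,75),(330,170),(520,110),(540,105),(290,170),(320,175),(343,258),(536,145),(330,180),(357,255),(317,172),(350,240)]:
    print((c,r),world(d,[(c,r)],depthat(d,(c,r),1)))
im=d["image"][80:270,200:380]; cv2.imwrite("pics/c2.png",cv2.resize(im,None,fx=3.1,fy=3.1,interpolation=cv2.INTER_CUBIC))
E
```

```text
1 [ 278  103   26   61 1003] [291.8913 131.0399]
998 [[ 0.4746 -0.1756  0.0653]
 [ 0.4924 -0.1611  0.0841]
 [ 0.5162 -0.1478  0.0949]]
(225, 215) [[ 0.5391 -0.252   0.0501]]
(260, 300) [[ 0.635  -0.2627  0.05  ]]
(285, 370) [[ 0.5252 -0.1871  0.3064]]
(205, 175) [[ 0.4983 -0.2554  0.0318]]
(212, 210) [[ 0.529  -0.2602  0.0523]]
(340, 125) [[ 0.5126 -0.1167  0.0236]]
(400, 105) [[ 0.5203 -0.0577  0.0237]]
(500, 75) [[0.5351 0.0367 0.0249]]
(330, 170) [[ 0.5398 -0.1454  0.0648]]
(520, 110) [[0.5672 0.0308 0.0489]]
(540, 105) [[0.5708 0.0485 0.0488]]
(290, 170) [[ 0.5255 -0.1774  0.0585]]
(320, 175) [[ 0.5398 -0.1551  0.0659]]
(343, 258) [[ 0.6223 -0.1678  0.0641]]
(536, 145) [[0.5988 0.0279 0.0618]]
(330, 180) [[ 0.5479 -0.149   0.0649]]
(357, 255) [[ 0.6323 -0.1542  0.0498]]
(317, 172) [[ 0.5365 -0.1564  0.0646]]
(350, 240) [[ 0.6083 -0.1548  0.0644]]
```

View pics/c2.png

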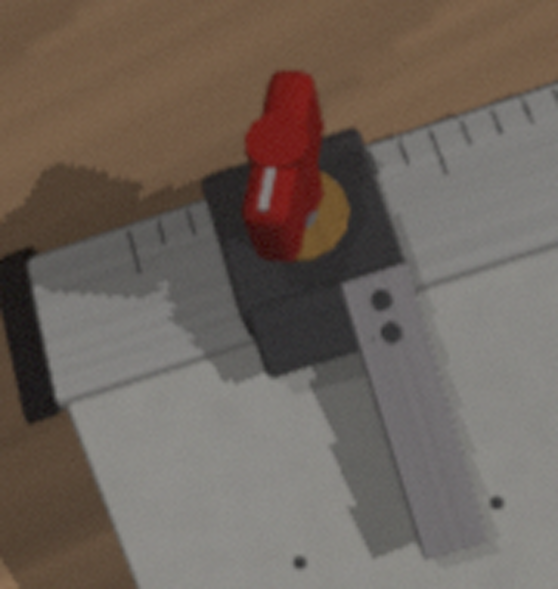

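```bash
python3 - <<'E'
from fit import *
s,d=pickle.load(open("w1.pkl","rb"))
g=cv2.cvtColor(d["image"],cv2.COLOR_BGR2GRAY)
# flank polygon in wrist image
m=np.zeros(g.shape,np.uint8); cv2.fillPoly(m,[np.array([[345,132],[555,66],[555,82],[350,155]])],1)
v,u=np.nonzero(m); W=world(d,np.c_[u,v],d["z_map"][v,u]); 
c=W.mean(0); U,S,Vt=np.linalg.svd(W-c); nrm=Vt[2]*np.sign(Vt[2][2]); print("flank n",nrm,"tilt",np.degrees(np.arccos(nrm[2])),"yaw",np.degrees(np.arctan2(-nrm[1],-nrm[0])),S/np.sqrt(len(W)))
# bench/rail edge by lines: use cv2 LSD
ls=cv2.createLineSegmentDetector().detect(g)[0][:,0]
for q in ls:
    L=np.hypot(q[2]-q[0],q[3]-q[1])
    if L>60:
        # intersect with z=.05
        n=ray(d,q.reshape(2,2)); C=-d["R"].T@d["t"]; r=np.c_[n,[1,1]]@d["R"]; 
        w=C+r*((0.05-C[2])/r[:,2:]); dv=w[1]-w[0]; print(q.round(1),w.round(4).tolist(),np.degrees(np.arctan2(dv[1],dv[0])))
E
```

```text
flank n [ 0.9873 -0.1206  0.103 ] tilt 84.08614071885468 yaw 173.03741004558177 [0.0576 0.0185 0.0054]
[219.7 206.7 281.9 365.6] [[0.5298, -0.2527, 0.05], [0.7171, -0.2772, 0.05]] -7.42688094257035
[283.6 198.8 263.9 140.4] [[0.5491, -0.1948, 0.05], [0.4923, -0.1874, 0.05]] 172.50769225866225
[ 57.  272.   -0.4 319.4] [[0.5185, -0.433, 0.05], [0.5373, -0.521, 0.05]] -77.9699677779363
[549.8 314.5 526.  135.6] [[0.7842, 0.0035, 0.05], [0.5912, 0.029, 0.05]] 172.48787385939443
[536.9 134.2 559.1 313. ] [[0.5944, 0.0384, 0.05], [0.7869, 0.013, 0.05]] -7.542620271773611
[316.  191.4 335.6 253.1] [[0.5558, -0.1644, 0.05], [0.6211, -0.1725, 0.05]] -7.031329908157594
[385.7 104.6 319.7 126.6] [[0.511, -0.0769, 0.05], [0.5031, -0.1371, 0.05]] -97.47193180804794
[493.1 123.2 338.1 173. ] [[0.5676, 0.0048, 0.05], [0.5488, -0.1389, 0.05]] -97.4579943042361
[558.3 102.4 495.4 122.5] [[0.5754, 0.0634, 0.05], [0.5679, 0.0069, 0.05]] -97.57970198043408
[337.9 169.8 490.7 120.9] [[0.5459, -0.1379, 0.05], [0.5647, 0.0034, 0.05]] 82.41379523187142
```

```bash
cat >> fit.py <<'E'
from scipy.optimize import minimize
YAW=np.radians(-7.5)
def box(p,ang):
    F=knobframe(YAW,ang); c=np.array([[i,j,k] for i in(-.023,.023) for j in(-.0065,.0065) for k in(-.014,.014)]); return p+c@F.T
def fitknob(obs,p0,angs=(0.0,0.4,0.8,1.2,1.4)):
    # obs: list of (d, mask)
    def cost(q):
        e=0
        for d,m in obs:
            h=cv2.convexHull((proj(d,box(q[:3]/10,q[3]))*16).astype(np.int32)); r=np.zeros(m.shape,np.uint8); cv2.fillConvexPoly(r,h,1,shift=4)
            e-= (r&m).sum()/max((r|m).sum(),1)
        return e
    best=None
    for a in angs:
        q0=np.r_[np.array(p0)*10,a]; sim=np.vstack([q0]+[q0+dd for dd in np.diag([.08,.08,.08,.3])])
        r=minimize(cost,q0,method="Nelder-Mead",options=dict(initial_simplex=sim,maxiter=400,xatol=1e-4,fatol=1e-4))
        if best is None or r.fun<best.fun: best=r
        print(a,r.fun,r.x[:3]/10,r.x[3])
    return best
def plane_pt(d,px,z):
    n=ray(d,px); C=-d["R"].T@d["t"]; r=np.c_[n,np.ones(len(n))]@d["R"]; return C+r*((z-C[2])/r[:,2:])
E
python3 - <<'E'
from fit import *
s,d=pickle.load(open("w1.pkl","rb"))
l,st,ce,n=redpts(d); m=(l==1+np.argmax(st[1:,4])).astype(np.uint8)
m=cv2.morphologyEx(m,cv2.MORPH_CLOSE,np.ones((5,5),np.uint8))
b=fitknob([(d,m)],[0.494,-0.162,0.087]); 
F=knobframe(YAW,b.x[3]); print(F)
B=np.c_[[np.cos(YAW),np.sin(YAW),0],[-np.sin(YAW),np.cos(YAW),0],[0,0,1]].T
print("bed comps knob",B@(b.x[:3]/10))
e=plane_pt(d,[(526,135.6),(549.8,314.5),(536.9,134.2),(559.1,313)],.065); print("panel top edge y",(e@B.T))
e=plane_pt(d,[(329,180),(357,250)],.065); print("bar left",e@B.T)
print("stop_face",B@world(d,[(343.4,222.1)],.3257)[0])
im=d["image"].copy()
for p in proj(d,box(b.x[:3]/10,b.x[3])): cv2.circle(im,tuple(int(x) for x in p),1,(0,255,0),-1)
cv2.imwrite("pics/c3.png",cv2.resize(im[80:230,200:380],None,fx=3.5,fy=3.5))
E
```

```text
0.0 -0.7413666421748715 [ 0.4958 -0.162   0.0641] 1.056108904831624
0.4 -0.7050659264399722 [ 0.4933 -0.1616  0.0772] 1.0140538436973803
0.8 -0.708976157082749 [ 0.4957 -0.1622  0.0774] 1.0072744470133483
1.2 -0.6776532630191167 [ 0.4954 -0.1627  0.0881] 1.0146340896454522
1.4 -0.7971014492753623 [ 0.4997 -0.1616  0.0231] 1.0784427079601921
[[ 0.7065  0.4214 -0.5687]
 [-0.4657  0.8818  0.0749]
 [ 0.533   0.2119  0.8192]]
bed comps knob [ 0.5165 -0.095   0.0231]
panel top edge y [[0.5782 0.0964 0.065 ]
 [0.7637 0.0963 0.065 ]
 [0.5799 0.1057 0.065 ]
 [0.7651 0.1056 0.065 ]]
bar left [[ 0.5624 -0.077   0.065 ]
 [ 0.6347 -0.0705  0.065 ]]
stop_face [ 0.6046 -0.0752  0.0639]
```

View pics/c3.png

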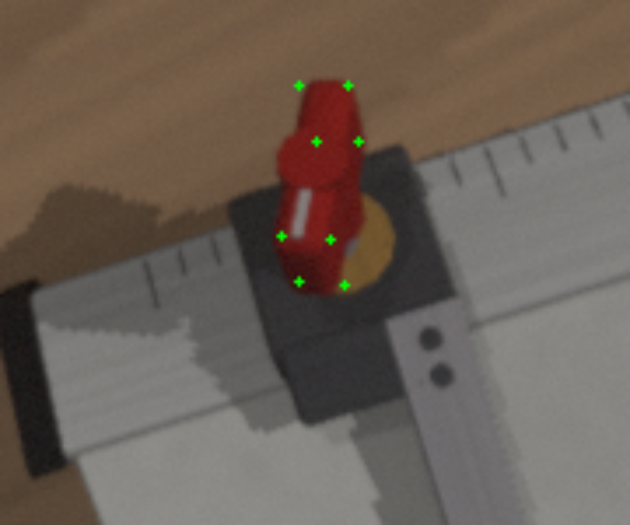

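```bash
python3 - <<'E'
from fit import *
s,d=pickle.load(open("w1.pkl","rb"))
B=np.c_[[np.cos(YAW),np.sin(YAW),0],[-np.sin(YAW),np.cos(YAW),0],[0,0,1]].T
a=bedaxes(YAW)[3]; print(a)
for c in [(289,125),(288,124),(290,127),(292,120),(292,134),(293,106),(287,158)]:
    w=world(d,[c],depthat(d,c,1))[0]; print(c,w,"bed",B@w,"centre if top",w-a*.014, B@(w-a*.014))
for c in [(303,146),(308,150),(305,155),(310,142),(287,150)]:
    w=world(d,[c],depthat(d,c,0))[0]; print("washer",c,w,"->grip",w+a*.026,B@(w+a*.026))
E
```

```text
[-0.5687  0.0749  0.8192]
(289, 125) [ 0.488  -0.1615  0.086 ] bed [ 0.5049 -0.0964  0.086 ] centre if top [ 0.496  -0.1625  0.0745] [ 0.513  -0.0964  0.0745]
(288, 124) [ 0.4871 -0.1619  0.0841] bed [ 0.5041 -0.0969  0.0841] centre if top [ 0.4951 -0.1629  0.0727] [ 0.5121 -0.0969  0.0727]
(290, 127) [ 0.4897 -0.1614  0.0871] bed [ 0.5066 -0.0961  0.0871] centre if top [ 0.4977 -0.1625  0.0756] [ 0.5146 -0.0961  0.0756]
(292, 120) [ 0.4857 -0.1577  0.0836] bed [ 0.5021 -0.0929  0.0836] centre if top [ 0.4936 -0.1587  0.0721] [ 0.5101 -0.0929  0.0721]
(292, 134) [ 0.4952 -0.1623  0.0888] bed [ 0.5122 -0.0963  0.0888] centre if top [ 0.5032 -0.1634  0.0773] [ 0.5202 -0.0963  0.0773]
(293, 106) [ 0.4764 -0.152   0.0747] bed [ 0.4922 -0.0885  0.0747] centre if top [ 0.4844 -0.1531  0.0632] [ 0.5002 -0.0885  0.0632]
(287, 158) [ 0.5112 -0.1742  0.0848] bed [ 0.5295 -0.106   0.0848] centre if top [ 0.5191 -0.1752  0.0733] [ 0.5376 -0.106   0.0733]
washer (303, 146) [ 0.5121 -0.1578  0.0508] ->grip [ 0.4973 -0.1558  0.0721] [ 0.5134 -0.0896  0.0721]
washer (308, 150) [ 0.5166 -0.1553  0.0563] ->grip [ 0.5018 -0.1534  0.0776] [ 0.5175 -0.0866  0.0776]
washer (305, 155) [ 0.5193 -0.1596  0.0574] ->grip [ 0.5045 -0.1577  0.0787] [ 0.5208 -0.0905  0.0787]
washer (310, 142) [ 0.5117 -0.1506  0.0501] ->grip [ 0.4969 -0.1486  0.0714] [ 0.5121 -0.0825  0.0714]
washer (287, 150) [ 0.5042 -0.1711  0.0945] ->grip [ 0.4894 -0.1692  0.1158] [ 0.5073 -0.1039  0.1158]
```

Request:
arm_command:
  motion:
    - [-1,0.7,-1,0]
    - [-1,0.7,-1,0]
    - [-1,0.8,-2,0]
    - [-0.9,0.7,-2,0]
    - [0,0,-2,0]
    - [0,0,-2,0]
    - [0,0,-2,0]
    - [0,0,-1,0]
    - [0,0,-1,0]
    - [0,0,0,0]
  gripper: 4
  force: 20

```text
t: 5.55
eef_pos: [0.4935, -0.1593, 0.1112]
orientation: [0.005, 0.221, 0.975, 0.001]
contact_force: [-0.5, 0.1, -0.1]
width: 0.466
```

```bash
python3 - <<'E'
from fit import *
s=manip.observe();print(s)
for c in ["wrist","side"]:
    d=manip.read_camera(c); cv2.imwrite(f"pics/e_{c}.png",d["image"] if c=="wrist" else cv2.resize(d["image"][170:320,200:400],None,fx=4,fy=4,interpolation=cv2.INTER_CUBIC)); pickle.dump((s,d),open(f"e_{c}.pkl","wb"))
E
```

```text
{'t': 5.55, 'qpos': array([-0.3843,  0.3934,  1.7562,  0.0037,  0.9815, -1.5109]), 'qvel': array([ 0.0016, -0.0199, -0.0217,  0.0006,  0.0157,  0.    ]), 'joint_torque': array([ -0.0021, -53.0299, -29.9019,   0.0092,  -0.4404,  -0.0013]), 'eef_pos': array([ 0.4935, -0.1593,  0.1112]), 'orientation': array([0.0054, 0.2213, 0.9752, 0.0007]), 'contact_force': array([-0.4595,  0.1087, -0.0745]), 'moment': array([-0.0256,  0.0321, -0.0173]), 'width': 0.4664647771547239}
```

View pics/e_wrist.png

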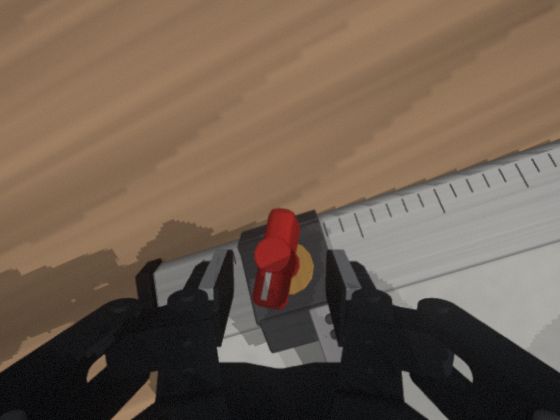

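View pics/e_side.png

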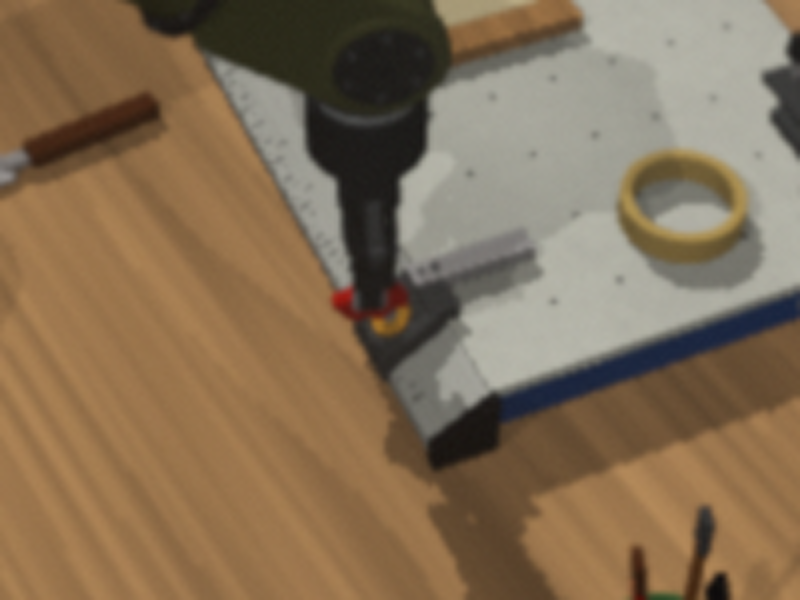

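```bash
python3 - <<'E'
from fit import *
s,d=pickle.load(open("e_wrist.pkl","rb"))
B=np.c_[[np.cos(YAW),np.sin(YAW),0],[-np.sin(YAW),np.cos(YAW),0],[0,0,1]].T
x,y,z,a,up=bedaxes(YAW)
for c in [(271,253),(273,250),(269,256),(274,257)]:
    w=world(d,[c],depthat(d,c,0))[0]; print(c,w,"centre",w-a*.014, B@(w-a*.014))
l,st,ce,n=redpts(d); i=1+np.argmax(st[1:,4]); v,u=np.nonzero(l==i); zz=d["z_map"][v,u]; W=world(d,np.c_[u,v],zz)
# top-surface points: max along a
c0=W.mean(0); h=(W-c0)@a; print(len(W),np.percentile(h,[1,10,50,90,95,99]))
T=W[h>np.percentile(h,50)]
uv=np.c_[(W-c0)@up,(W-c0)@y,h]
# blade ridge: line fit of the top pts (PCA)
q=uv[h>np.percentile(h,55)][:,:2]; q0=q.mean(0); V=np.linalg.svd(q-q0)[2][0]; V*=np.sign(V[0]); print("dir",V,"angle",0.7-np.arctan2(V[1],V[0]))
cf=world(d,[(291,157+0)],0.1)
im=d["image"][190:330,200:370]; cv2.imwrite("pics/e2.png",cv2.resize(im,None,fx=4,fy=4,interpolation=cv2.INTER_CUBIC))
b=fitknob([(d,(l==i).astype(np.uint8))],[0.495,-0.161,0.076],(0.9,1.1))
# blade faces by tip corners
for c in [(272,215),(293,217),(255,302),(280,308)]:
    print(c,world(d,[c],depthat(d,c,1))[0])
print("moment arm; tcp",s["eef_pos"])
E
```

```text
(271, 253) [ 0.4871 -0.1615  0.0852] centre [ 0.4951 -0.1625  0.0737] [ 0.5121 -0.0965  0.0737]
(273, 250) [ 0.4868 -0.1603  0.0837] centre [ 0.4947 -0.1614  0.0722] [ 0.5116 -0.0954  0.0722]
(269, 256) [ 0.488  -0.1629  0.0853] centre [ 0.496  -0.1639  0.0738] [ 0.5131 -0.0978  0.0738]
(274, 257) [ 0.489  -0.1609  0.0862] centre [ 0.497  -0.1619  0.0748] [ 0.5139 -0.0957  0.0748]
3165 [-0.0205 -0.0103  0.0018  0.0034  0.0038  0.0044]
dir [ 0.9476 -0.3193] angle 1.0250251310818135
0.9 -0.8186072116707955 [ 0.5015 -0.165   0.0606] 1.1083409462905744
1.1 -0.819872328615043 [ 0.502  -0.1654  0.0595] 1.1239806209374241
(272, 215) [ 0.4745 -0.1551  0.074 ]
(293, 217) [ 0.4795 -0.1467  0.0742]
(255, 302) [ 0.5023 -0.1765  0.0924]
(280, 308) [ 0.5183 -0.1719  0.0771]
moment arm; tcp [ 0.4935 -0.1593  0.1112]
```

View pics/e2.png

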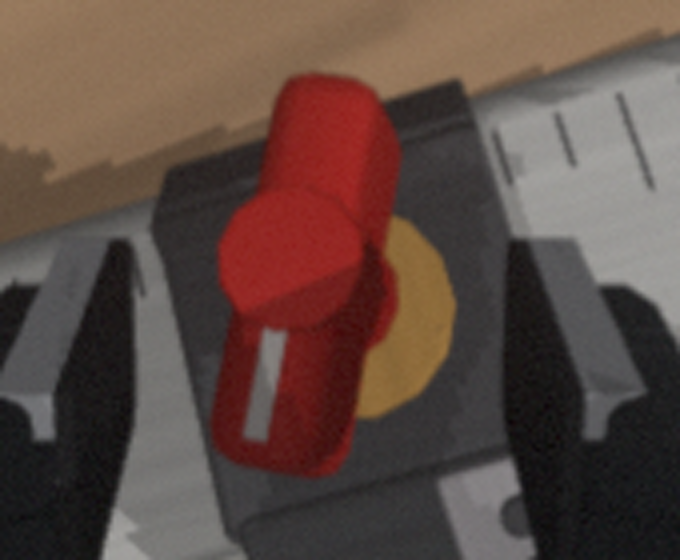

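Request:
arm_command:
  motion:
    - [0.3,-0.3,-0.8,0]
    - [0,0,-0.8,0]
    - [0,0,-0.8,0]
    - [0,0,-0.2,0]
    - [0,0,0,0]
    - [0,0,0,0]
    - [0,0,0,0]
    - [0,0,0,0]
    - [0,0,0,0]
    - [0,0,0,0]
  gripper: 2.2

```text
t: 6.65
eef_pos: [0.4982, -0.1639, 0.0865]
orientation: [0.008, 0.221, 0.975, -0.0]
contact_force: [-0.6, -1.4, -1.6]
width: 0.257
```

Request:
arm_command:
  motion:
    - [-0.2,0.1,0,0]
    - [0,0,0,0]
    - [0,0,0,7]
    - [0,0,0,7]
    - [0,0,0,7]
    - [0,0,0,7]
    - [0,0,0,7]
    - [0,0,0,0]
    - [0,0,0,0]
    - [0,0,0,0]
  gripper: 1.9

```text
t: 7.65
eef_pos: [0.4965, -0.1615, 0.0872]
orientation: [0.009, -0.09, 0.996, 0.004]
contact_force: [0.4, -1.1, -0.9]
width: 0.224
```

```bash
cat > look.py <<'E'
import sys
from fit import *
tag=sys.argv[1]
s=manip.observe(); R=__import__("scipy.spatial.transform",fromlist=["Rotation"]).Rotation.from_quat(s["orientation"][[1,2,3,0]]).as_matrix()
j=R[:,1]; print("jaw az",np.degrees(np.arctan2(j[1],j[0])),"tilt z",R[:,2],"F",s["contact_force"],"M",s["moment"],"q",s["qpos"],"w",s["width"],s["eef_pos"])
d=manip.read_camera("wrist"); pickle.dump((s,d),open(f"{tag}.pkl","wb")); cv2.imwrite(f"pics/{tag}.png",d["image"])
E
python3 look.py f
```

```text
jaw az 100.33738128667349 tilt z [ 0.0171  0.009  -0.9998] F [ 0.3784 -1.0502 -0.8991] M [-0.1949 -0.076  -0.0891] q [-0.391   0.4367  1.7611  0.0185  0.9315 -2.1531] w 0.22425799932219967 [ 0.4965 -0.1615  0.0872]
```

View pics/f.png

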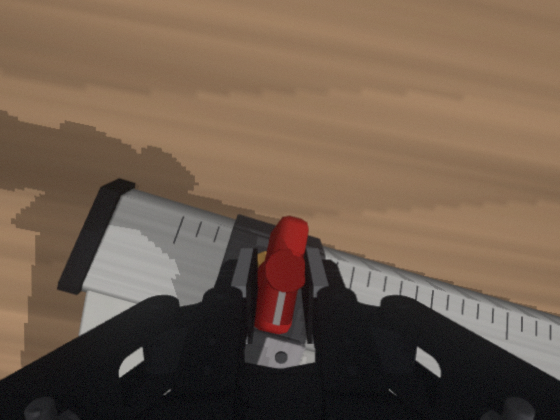

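```bash
cat > ang.py <<'E'
import sys
from fit import *
def ang(tag):
    s,d=pickle.load(open(tag+".pkl","rb"))
    x,y,z,a,up=bedaxes(YAW)
    l,st,ce,n=redpts(d); i=1+np.argmax(st[1:,4]); v,u=np.nonzero(l==i); zz=d["z_map"][v,u]; W=world(d,np.c_[u,v],zz)
    c0=W.mean(0); h=(W-c0)@a; uv=np.c_[(W-c0)@up,(W-c0)@y]
    top=np.percentile(h,97)
    for lo in (.006,.01):
        q=uv[h>top-lo][:,:2]; q0=q.mean(0); V=np.linalg.svd(q-q0)[2][0]; V*=np.sign(V[0])
        C=c0+up*q0[0]+y*q0[1]
        print(tag,lo,len(q),"angle",round(0.7-np.arctan2(V[1],V[0]),3),"bed-y",C@y,"len",np.ptp((q-q0)@V),C)
for t in sys.argv[1:]: ang(t)
E
cp e_wrist.pkl e.pkl; python3 ang.py w1 e f
```

```text
w1 0.006 723 angle 0.909 bed-y -0.09591986330888348 len 0.1730878424129495 [ 0.4916 -0.1615  0.0833]
w1 0.01 790 angle 0.919 bed-y -0.09588498052637447 len 0.172834198986469 [ 0.4922 -0.1615  0.0837]
e 0.006 2550 angle 1.116 bed-y -0.0953916607356458 len 0.045075211772651086 [ 0.49   -0.1607  0.0826]
e 0.01 2705 angle 1.114 bed-y -0.09515620329882975 len 0.04511830242817834 [ 0.4903 -0.1605  0.0828]
f 0.006 3548 angle 0.677 bed-y -0.09714023651933822 len 0.04481704722111445 [ 0.4891 -0.1624  0.0838]
f 0.01 3709 angle 0.68 bed-y -0.09735951946768373 len 0.04486786722745706 [ 0.4892 -0.1626  0.0839]
```

Request:
arm_command:
  motion:
    - [0,-0.1,-0.1,7]
    - [0,0,0,0]
    - [0,0,0,0]
    - [0,0,0,0]
    - [0,0,0,0]
    - [0,0,0,0]
    - [0,0,0,0]
    - [0,0,0,0]
    - [0,0,0,0]
    - [0,0,0,0]
  gripper: 1.7

```text
t: 8.7
eef_pos: [0.4962, -0.1622, 0.0868]
orientation: [0.009, -0.148, 0.989, 0.005]
contact_force: [-1.3, -0.3, 1.7]
width: 0.203
```

```bash
python3 look.py g; python3 ang.py g
```

```text
jaw az 107.0340453856056 tilt z [ 0.0155  0.0115 -0.9998] F [-1.3402 -0.3389  1.7245] M [-0.4051 -0.1027 -0.2836] q [-0.3932  0.4382  1.7599  0.0206  0.9336 -2.2735] w 0.20307436353568584 [ 0.4962 -0.1622  0.0868]
g 0.006 3483 angle 0.447 bed-y -0.09834176945521106 len 0.04472825471658355 [ 0.4897 -0.1637  0.0827]
g 0.01 3729 angle 0.449 bed-y -0.09863272385109492 len 0.04481875058128765 [ 0.4898 -0.164   0.0828]
```

Request:
arm_command:
  motion:
    - [0,0,0,0]
    - [0,0,0,0]
    - [0,0,0,0]
    - [0,0,0,3]
    - [0,0,0,3]
    - [0,0,0,0]
    - [0,0,0,0]
    - [0,0,0,0]
    - [0,0,0,0]
    - [0,0,0,0]
  gripper: 1.3

```text
t: 9.75
eef_pos: [0.4961, -0.1622, 0.0872]
orientation: [0.008, -0.2, 0.98, 0.005]
contact_force: [-0.9, 0.4, 2.3]
width: 0.204
```

```bash
python3 look.py i; python3 ang.py i
```

```text
jaw az 113.13645135586073 tilt z [ 0.014   0.0131 -0.9998] F [-0.9382  0.425   2.3079] M [-0.5306  0.008  -0.559 ] q [-0.3937  0.4381  1.7589  0.0217  0.9368 -2.381 ] w 0.203834562194407 [ 0.4961 -0.1622  0.0872]
i 0.006 3368 angle 0.338 bed-y -0.09877501467270157 len 0.044800594982135386 [ 0.49   -0.1641  0.0823]
i 0.01 3691 angle 0.337 bed-y -0.09909632493175775 len 0.044891065722273436 [ 0.4902 -0.1645  0.0825]
```

View pics/i.png

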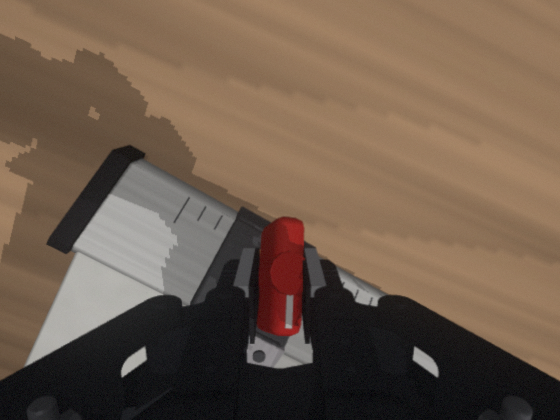

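Request:
arm_command:
  motion:
    - [0,0,0,3]
    - [0,0,0,2]
    - [0,0,0,0]
    - [0,0,0,0]
    - [0,0,0,0]
    - [0,0,0,0]
    - [0.1,0.6,0,0]
    - [0.1,0.7,0,0]
    - [0,0,0,0]
    - [0,0,0,0]

```text
t: 10.8
eef_pos: [0.4978, -0.1484, 0.0874]
orientation: [0.007, -0.242, 0.97, 0.005]
contact_force: [-3.9, -1.7, 3.2]
width: 0.205
```

```bash
python3 look.py j; python3 ang.py j
```

```text
jaw az 118.0442553625184 tilt z [ 0.0119  0.0135 -0.9998] F [-3.9241 -1.733   3.227 ] M [-1.2206  0.1901 -0.787 ] q [-0.3676  0.4338  1.7647  0.0209  0.9369 -2.4401] w 0.20510840478679215 [ 0.4978 -0.1484  0.0874]
j 0.006 3292 angle 0.258 bed-y -0.08525822773222126 len 0.044756772139553924 [ 0.4921 -0.1508  0.0821]
j 0.01 3659 angle 0.257 bed-y -0.08558007373449115 len 0.044756482653940194 [ 0.4923 -0.1511  0.0823]
```

View pics/j.png

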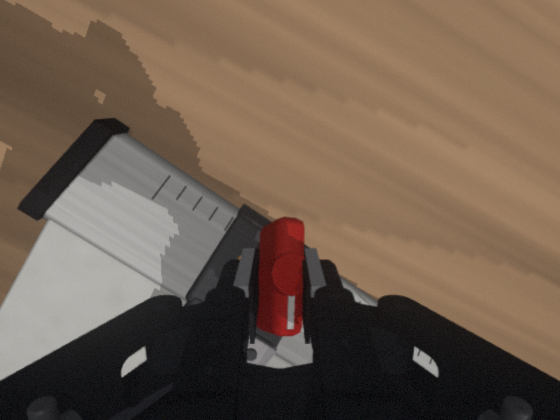

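Request:
arm_command:
  motion:
    - [0.2,1.5,0,0]
    - [0.26,2,0,0]
    - [0.26,2,0,0]
    - [0.26,2,0,0]
    - [0.26,2,0,0]
    - [0.26,2,0,0]
    - [0.2,1.5,0,0]
    - [0.1,1,0,0]
    - [0,0,0,0]
    - [0,0,0,0]

```text
t: 11.85
eef_pos: [0.5166, -0.0047, 0.0876]
orientation: [0.008, -0.241, 0.97, 0.004]
contact_force: [-0.7, 0.7, 3.1]
width: 0.204
```

```bash
python3 look.py k; python3 ang.py k; python3 - <<'E'
from h import *
import pickle
for c in ["scene","side"]:
    d=manip.read_camera(c); pickle.dump(d,open(f"k_{c}.pkl","wb")); cv2.imwrite(f"pics/k_{c}.png",d["image"])
E
```

```text
jaw az 117.94953526348768 tilt z [ 0.0135  0.0118 -0.9998] F [-0.6643  0.6652  3.0793] M [-0.9596 -0.0894 -0.6061] q [-0.0855  0.426   1.7762  0.0161  0.927  -2.1537] w 0.2043689641121523 [ 0.5166 -0.0047  0.0876]
k 0.006 3274 angle 0.252 bed-y 0.059718196264402744 len 0.044728594878824995 [ 0.5111 -0.0071  0.0822]
k 0.01 3635 angle 0.251 bed-y 0.059378577000276794 len 0.04475361715800921 [ 0.5113 -0.0074  0.0824]
```

View pics/k.png

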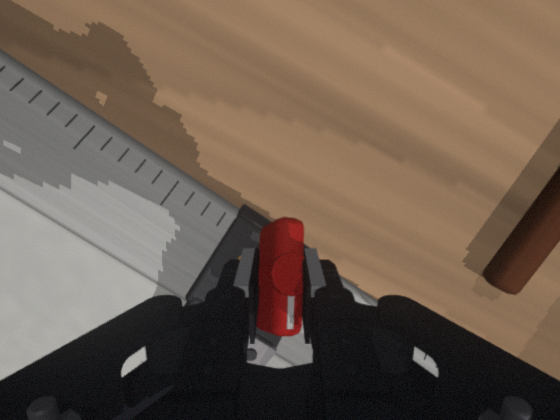

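View pics/k_scene.png

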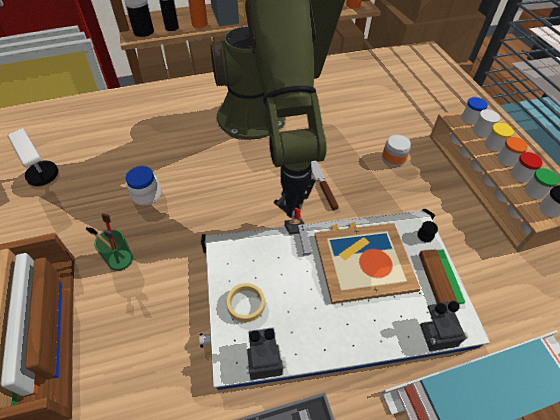

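View pics/k_side.png

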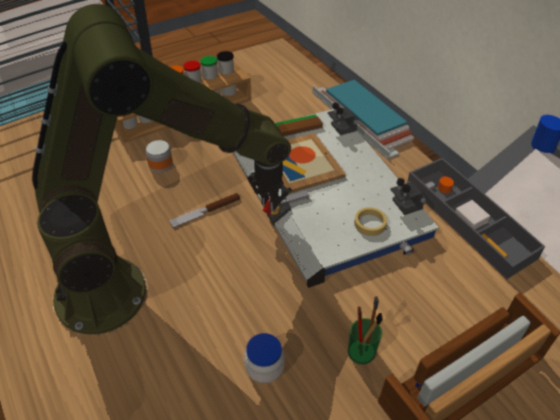

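Request:
arm_command:
  motion:
    - [0.1,0.8,0,0]
    - [0.1,0.8,0,0]
    - [0,0,0,0]
    - [0,0,0,0]
    - [0,0,0,0]
    - [0,0,0,0]
    - [0,0,0,0]
    - [0,0,0,0]
    - [0,0,0,0]
    - [0,0,0,0]

```text
t: 13.0
eef_pos: [0.5187, 0.0111, 0.0876]
orientation: [0.008, -0.24, 0.971, 0.004]
contact_force: [-1.2, 0.4, 1.5]
width: 0.205
```

Request:
arm_command:
  motion:
    - [0,0,0,0]
    - [0,0,0,0]
    - [0,0,2,-7]
    - [0,0,3,-7]
    - [0,0,3.5,0]
    - [1,0.3,3.5,0]
    - [1.3,0.5,3.5,0]
    - [1.2,0.3,1,0]
    - [0,0,0,0]
    - [0,0,0,0]
  gripper: 4

```text
t: 14.0
eef_pos: [0.551, 0.0229, 0.2565]
orientation: [0.005, -0.117, 0.993, 0.005]
contact_force: [-0.6, 0.0, -1.0]
width: 0.464
```

```bash
python3 look.py l; python3 ang.py l
```

```text
jaw az 103.40982048829039 tilt z [ 0.0082  0.01   -0.9999] F [-0.6322  0.0298 -1.0262] M [-0.0435 -0.0069 -0.0239] q [-0.029   0.2965  1.5178  0.0106  1.3194 -1.8364] w 0.4638611694661898 [0.551  0.0229 0.2565]
l 0.006 680 angle 0.599 bed-y 0.07672957155695798 len 0.16552684594442665 [0.514  0.0097 0.085 ]
l 0.01 740 angle 0.582 bed-y 0.07676056068618548 len 0.16519097299389285 [0.5145 0.0097 0.0853]
```

View pics/l.png

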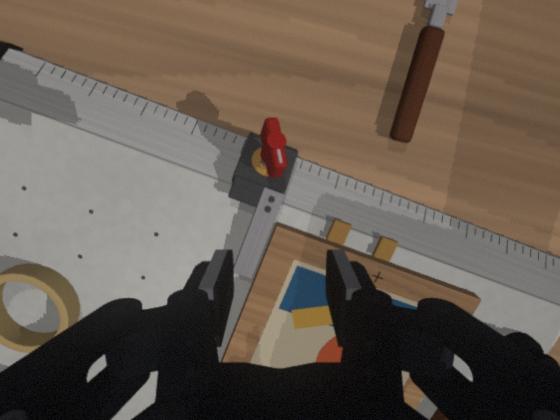

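```bash
cat > gap.py <<'E'
import sys
from fit import *
s,d=pickle.load(open(sys.argv[1]+".pkl","rb")); r0,r1,c0,c1=map(int,sys.argv[2:6])
g=cv2.cvtColor(d["image"],cv2.COLOR_BGR2GRAY)[r0:r1,c0:c1]
y=bedaxes(YAW)[1]; x=bedaxes(YAW)[0]
ls=cv2.createLineSegmentDetector().detect(cv2.resize(g,None,fx=3,fy=3,interpolation=cv2.INTER_CUBIC))[0][:,0]/3+np.array([c0,r0]*2)-.33
for q in ls:
    if np.hypot(q[2]-q[0],q[3]-q[1])<12: continue
    o=[]
    for z in (.05,.0525,.065):
        w=plane_pt(d,q.reshape(2,2),z); dv=w[1]-w[0]; o.append((w@y).round(4).tolist())
    an=np.degrees(np.arctan2(dv[1],dv[0]))%180
    if abs(an-172.5)<8: print(q.round(1),"ang",round(an,1),"x",(w@x).round(3),"y@.05",o[0],"y@.0525",o[1],"y@.065",o[2])
cv2.imwrite(f"pics/gap_{sys.argv[1]}.png",cv2.resize(d["image"][r0:r1,c0:c1],None,fx=5,fy=5,interpolation=cv2.INTER_CUBIC))
E
python3 gap.py l 185 305 220 300; python3 gap.py w1 160 270 290 370; python3 gap.py w1 120 200 480 560
```

```text
[279.6 304.5 296.5 265.4] ang 172.5 x [0.656 0.611] y@.05 [0.1417, 0.1417] y@.0525 [0.1411, 0.1411] y@.065 [0.1383, 0.1383]
[263.6 187.7 253.4 215.9] ang 173.3 x [0.55  0.578] y@.05 [0.0832, 0.0836] y@.0525 [0.0831, 0.0835] y@.065 [0.0825, 0.0829]
[253.5 216.1 233.8 267.7] ang 172.4 x [0.579 0.634] y@.05 [0.0838, 0.0837] y@.0525 [0.0837, 0.0836] y@.065 [0.0831, 0.083]
[244.6 299.3 251.8 281.3] ang 172.3 x [0.663 0.642] y@.05 [0.1056, 0.1057] y@.0525 [0.1053, 0.1054] y@.065 [0.1039, 0.104]
[229.8 229.9 233.4 213.3] ang 179.6 x [0.599 0.583] y@.05 [0.067, 0.0648] y@.0525 [0.067, 0.0648] y@.065 [0.067, 0.065]
[276.2 226.2 244.9 304.2] ang 172.5 x [0.58  0.668] y@.05 [0.1078, 0.1078] y@.0525 [0.1075, 0.1075] y@.065 [0.106, 0.106]
[293.5 259.2 274.5 303.6] ang 172.5 x [0.606 0.657] y@.05 [0.1363, 0.1364] y@.0525 [0.1358, 0.1358] y@.065 [0.1332, 0.1332]
[251.2 281.  274.4 222.7] ang 172.5 x [0.641 0.578] y@.05 [0.1049, 0.105] y@.0525 [0.1047, 0.1047] y@.065 [0.1033, 0.1033]
[220.  268.5 226.4 251.3] ang 172.1 x [0.64  0.621] y@.05 [0.071, 0.0711] y@.0525 [0.0709, 0.0711] y@.065 [0.0708, 0.
[... 185 characters left out ...]
[-0.0909, -0.0905] y@.0525 [-0.0909, -0.0905] y@.065 [-0.0913, -0.0909]
[314.2 241.8 306.  223.9] ang 178.8 x [0.614 0.595] y@.05 [-0.1065, -0.1088] y@.0525 [-0.1065, -0.1087] y@.065 [-0.1063, -0.1084]
[320.4 205.3 335.7 254.9] ang 172.6 x [0.582 0.633] y@.05 [-0.0904, -0.0903] y@.0525 [-0.0905, -0.0904] y@.065 [-0.0909, -0.0908]
[534.6 199.1 525.7 135.4] ang 172.5 x [0.638 0.578] y@.05 [0.1058, 0.1057] y@.0525 [0.1042, 0.1041] y@.065 [0.0962, 0.0962]
[536.8 134.4 545.3 199.2] ang 172.5 x [0.58  0.641] y@.05 [0.1156, 0.1156] y@.0525 [0.114, 0.114] y@.065 [0.1056, 0.1056]
[515.8 184.9 510.6 167.8] ang 179.9 x [0.619 0.602] y@.05 [0.0903, 0.088] y@.0525 [0.0889, 0.0866] y@.065 [0.0815, 0.0793]
```

View pics/gap_l.png

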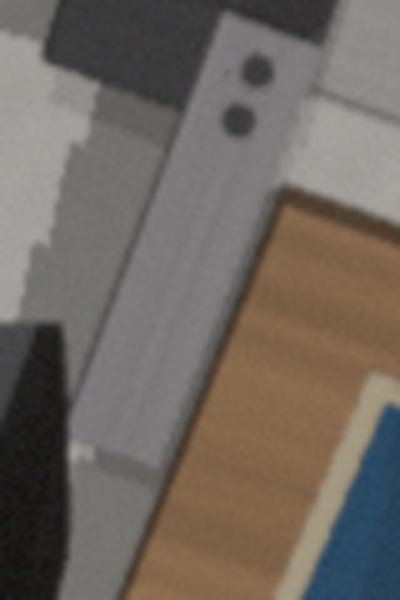

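```bash
cat > prof.py <<'E'
import sys
from fit import *
def prof(tag,x0,x1,y0,y1,z=.065,step=.0005):
    s,d=pickle.load(open(tag+".pkl","rb")); x,y=bedaxes(YAW)[:2]
    ys=np.arange(y0,y1,step); xs=np.linspace(x0,x1,40)
    X,Y=np.meshgrid(xs,ys); P=X[...,None]*x+Y[...,None]*y; P[...,2]=z
    p=proj(d,P.reshape(-1,3)).astype(np.float32).reshape(len(ys),len(xs),2)
    I=cv2.remap(d["image"],p[...,0],p[...,1],cv2.INTER_LINEAR).mean(1)
    zm=np.median(cv2.remap(d["z_map"],p[...,0],p[...,1],cv2.INTER_NEAREST),1)
    for a,b in zip(ys[::2],I[::2]): print(round(a*1000,1),b.round(0))
prof(sys.argv[1],*map(float,sys.argv[2:6]))
E
echo w1; python3 prof.py w1 .58 .62 -.094 -.066; echo l; python3 prof.py l .585 .635 .08 .11
```

```text
w1
-94.0 [94. 97. 98.]
-93.0 [92. 94. 95.]
-92.0 [84. 85. 86.]
-91.0 [92. 91. 94.]
-90.0 [108. 106. 109.]
-89.0 [110. 108. 111.]
-88.0 [110. 108. 110.]
-87.0 [110. 108. 110.]
-86.0 [109. 107. 110.]
-85.0 [109. 107. 110.]
-84.0 [108. 107. 110.]
-83.0 [107. 106. 109.]
-82.0 [109. 108. 111.]
-81.0 [111. 109. 112.]
-80.0 [110. 108. 111.]
-79.0 [108. 106. 109.]
-78.0 [108. 107. 110.]
-77.0 [110. 108. 111.]
-76.0 [110. 109. 112.]
-75.0 [112. 110. 113.]
-74.0 [112. 110. 113.]
-73.0 [112. 110. 113.]
-72.0 [113. 113. 115.]
-71.0 [115. 118. 119.]
-70.0 [118. 121. 122.]
-69.0 [122. 125. 126.]
-68.0 [127. 131. 132.]
-67.0 [131. 134. 135.]
l
80.0 [ 99. 102. 102.]
81.0 [ 98. 100. 101.]
82.0 [90. 90. 93.]
83.0 [105. 104. 106.]
84.0 [122. 120. 123.]
85.0 [123. 121. 125.]
86.0 [123. 122. 125.]
87.0 [123. 122. 125.]
88.0 [123. 121. 124.]
89.0 [122. 121. 124.]
90.0 [122. 120. 124.]
91.0 [121. 119. 123.]
92.0 [123. 122. 125.]
93.0 [125. 123. 127.]
94.0 [123. 122. 125.]
95.0 [121. 119. 123.]
96.0 [122. 120. 124.]
97.0 [124. 122. 126.]
98.0 [124. 123. 126.]
99.0 [126. 124. 127.]
100.0 [125. 124. 127.]
101.0 [122. 121. 124.]
102.0 [111. 111. 114.]
103.0 [93. 96. 98.]
104.0 [73. 79. 85.]
105.0 [51. 63. 77.]
106.0 [ 58.  78. 101.]
107.0 [ 72.  98. 126.]
108.0 [ 75. 101. 130.]
109.0 [ 75. 101. 130.]
```

Request:
arm_command:
  motion:
    - [-1.5,-0.6,-1,0]
    - [-1.5,-0.6,-2,0]
    - [-0.2,-0.1,-2.5,0]
    - [0,0,-2.5,0]
    - [0,0,-2.5,0]
    - [0,0,-2.5,0]
    - [0,0,-2,0]
    - [0,0,-1.2,0]
    - [0,0,-0.5,0]
    - [0,0,0,0]

```text
t: 15.05
eef_pos: [0.5082, 0.0084, 0.0747]
orientation: [-0.003, -0.116, 0.993, 0.006]
contact_force: [-0.4, 0.5, 0.7]
width: 0.467
```

Request:
arm_command:
  motion:
    - [1,0.1,1.2,0]
    - [0,0,0,0]
    - [0,0,0,0]
    - [0,0,0,0]
    - [0,0,0,0]
    - [0,0,0,0]
    - [0,0,0,0]
    - [0,0,0,0]
    - [0,0,0,0]
    - [0,0,0,0]
  gripper: 1.3

```text
t: 16.05
eef_pos: [0.519, 0.0091, 0.0888]
orientation: [-0.0, -0.116, 0.993, 0.005]
contact_force: [2.8, 0.8, -3.7]
width: 0.191
```

```bash
python3 look.py m; python3 ang.py m
```

```text
jaw az 103.36503190198846 tilt z [-0.0021  0.0101 -0.9999] F [ 2.8013  0.8285 -3.7008] M [-0.3307 -0.4845 -0.1769] q [-0.0572  0.4349  1.759   0.0123  0.9504 -1.8685] w 0.1909960623809609 [0.519  0.0091 0.0888]
m 0.006 3420 angle 0.395 bed-y 0.07421927490197734 len 0.04493463268240905 [0.5122 0.0074 0.0829]
m 0.01 3623 angle 0.401 bed-y 0.07399417760483597 len 0.044970424872131216 [0.5124 0.0072 0.0831]
```

View pics/m.png

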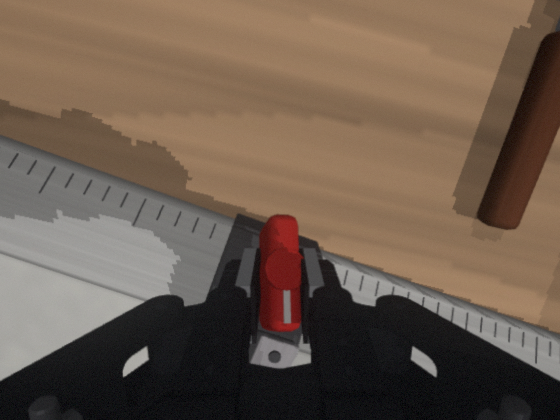

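Request:
arm_command:
  motion:
    - [0,0.2,0,0]
    - [0,0.15,0,0]
    - [0,0,0,0]
    - [0,0,0,-7]
    - [0,0,0,-7]
    - [0,0,0,-7]
    - [0,0,0,-7]
    - [0,0,0,-7]
    - [0,0,0,-7]
    - [0,0,0,0]

```text
t: 17.1
eef_pos: [0.518, 0.0123, 0.0906]
orientation: [-0.0, 0.259, 0.966, 0.004]
contact_force: [3.0, -5.1, -6.4]
width: 0.152
```

```bash
python3 look.py n; python3 ang.py n
```

```text
jaw az 59.93380860428701 tilt z [ 0.0017  0.0077 -1.    ] F [ 2.9832 -5.0955 -6.4014] M [ 0.4589 -0.9989  0.799 ] q [-0.0503  0.4284  1.7634  0.0096  0.9485 -1.102 ] w 0.1521300589739573 [0.518  0.0123 0.0906]
n 0.006 3084 angle 0.958 bed-y 0.08031162239271705 len 0.04470191911091446 [0.5123 0.0136 0.0839]
n 0.01 3269 angle 0.957 bed-y 0.08051785386340872 len 0.04470626333516979 [0.5125 0.0137 0.084 ]
```

Request:
arm_command:
  motion:
    - [0,0,0,-6]
    - [0,0,0,-6]
    - [0,0,0,-3]
    - [0,0,0,0]
    - [0,0,0,0]
    - [0,0,0,0]
    - [0,0,0,0]
    - [0,0,0,0]
    - [0,0,0,0]
    - [0,0,0,0]

```text
t: 18.15
eef_pos: [0.517, 0.0127, 0.0916]
orientation: [-0.001, 0.374, 0.928, 0.004]
contact_force: [-1.1, -3.0, -1.5]
width: 0.158
```

Request:
arm_command:
  motion:
    - [0,0,0,0]
    - [0,0,0,0]
    - [0,0,2,0]
    - [0,0,3,5]
    - [0,0,3.5,7]
    - [0,0.3,3.5,7]
    - [1,0.5,3,7]
    - [1,0.3,1,7]
    - [1,0,0,0]
    - [0,0,0,0]
  gripper: 4

```text
t: 19.15
eef_pos: [0.5461, 0.0254, 0.2596]
orientation: [-0.002, 0.085, 0.996, 0.002]
contact_force: [-0.8, 0.3, 0.1]
width: 0.47
```

```bash
python3 look.py o; python3 ang.py o; python3 gap.py o 150 320 180 330; python3 prof.py o .585 .635 .080 .112
```

```text
jaw az 80.26600610971553 tilt z [-0.0036  0.004  -1.    ] F [-0.8119  0.3208  0.1141] M [ 0.0095  0.0063 -0.0371] q [-0.0221  0.2893  1.5198  0.0041  1.3362 -1.424 ] w 0.4704749948032587 [0.5461 0.0254 0.2596]
o 0.006 661 angle 0.787 bed-y 0.07959449650482281 len 0.16026452324090631 [0.5147 0.0125 0.0835]
o 0.01 744 angle 0.812 bed-y 0.0798089828669846 len 0.15957676538333337 [0.5151 0.0127 0.0838]
[325.1 293.6 325.9 256.1] ang 171.1 x [0.647 0.607] y@.05 [0.1386, 0.1396] y@.0525 [0.1383, 0.1393] y@.065 [0.1368, 0.1377]
[232.4 249.1 233.5 294.9] ang 169.6 x [0.596 0.645] y@.05 [0.0466, 0.044] y@.0525 [0.047, 0.0444] y@.065 [0.0489, 0.0465]
[237.8 221.1 235.8 204.3] ang 175.0 x [0.569 0.553] y@.05 [0.054, 0.0532] y@.0525 [0.0543, 0.0536] y@.065 [0.056, 0.0552]
[234.2 202.  234.4 187.8] ang 167.7 x [0.55  0.537] y@.05 [0.0519, 0.053] y@.0525 [0.0522, 0.0533] y@.065 [0.0539, 0.055]
[285.9 157.8 288.1 198.3] ang 173.6 x [0.512 0.549] y@.05 [0.103, 0.1037] y@.0525 [0.1029, 0.1037] y@.065 [0.1027, 0.1034]
[266.9 201.5 267.5 220.3] ang 171.6 x [0.551 0.569] y@.05 [0.0832, 0.0829] y@.0525 [0
[... 1530 characters left out ...]
19. 120.]
81.0 [115. 119. 120.]
82.0 [114. 118. 119.]
83.0 [110. 112. 114.]
84.0 [111. 110. 113.]
85.0 [124. 122. 126.]
86.0 [125. 124. 127.]
87.0 [125. 124. 127.]
88.0 [125. 124. 127.]
89.0 [124. 123. 126.]
90.0 [124. 123. 126.]
91.0 [124. 122. 126.]
92.0 [123. 121. 125.]
93.0 [125. 123. 127.]
94.0 [126. 125. 129.]
95.0 [126. 124. 128.]
96.0 [124. 122. 126.]
97.0 [124. 122. 126.]
98.0 [126. 124. 127.]
99.0 [127. 125. 129.]
100.0 [127. 126. 129.]
101.0 [128. 126. 130.]
102.0 [125. 124. 127.]
103.0 [117. 117. 120.]
104.0 [ 97. 100. 102.]
105.0 [84. 90. 96.]
106.0 [ 69.  86. 105.]
107.0 [ 74. 100. 128.]
108.0 [ 76. 103. 132.]
109.0 [ 76. 103. 132.]
110.0 [ 76. 103. 132.]
111.0 [ 76. 103. 132.]
```

View pics/o.png

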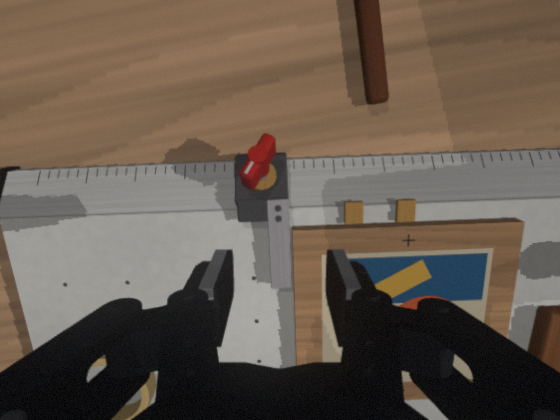

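```bash
python3 - <<'E'
from fit import *
s,d=pickle.load(open("o.pkl","rb"))
cv2.imwrite("pics/o2.png",cv2.resize(d["image"][195:305,255:315],None,fx=9,fy=5.4,interpolation=cv2.INTER_CUBIC))
for r in (240,250,260,270,280): print(r,d["image"][r-2:r+3,264:300].mean((0)).round(0)[:,1].astype(int).tolist()); 
print((d["z_map"][250,264:300]*1000).round(0))
print(d["image"][240:280,264:300].mean(0).round(0)[:,2])
E
```

```text
240 [115, 115, 116, 115, 110, 108, 122, 123, 124, 123, 123, 122, 123, 122, 122, 125, 125, 122, 121, 123, 125, 126, 127, 127, 126, 121, 100, 92, 80, 101, 102, 102, 102, 103, 103, 104]
250 [116, 116, 115, 115, 110, 104, 122, 123, 123, 124, 124, 122, 123, 122, 121, 124, 125, 124, 122, 122, 124, 126, 126, 126, 126, 118, 101, 93, 83, 90, 98, 99, 99, 99, 99, 98]
260 [116, 116, 116, 116, 115, 110, 110, 123, 125, 124, 124, 124, 124, 124, 121, 122, 127, 124, 122, 121, 124, 125, 126, 125, 126, 123, 115, 100, 87, 85, 104, 106, 104, 105, 104, 103]
270 [115, 115, 116, 116, 116, 111, 106, 122, 123, 124, 123, 123, 122, 123, 122, 121, 125, 124, 124, 119, 123, 124, 125, 125, 125, 125, 122, 99, 92, 83, 105, 107, 105, 104, 106, 105]
280 [125, 123, 119, 118, 118, 117, 112, 109, 120, 124, 124, 124, 123, 123, 123, 120, 123, 124, 124, 121, 121, 123, 123, 124, 125, 123, 118, 102, 94, 83, 95, 103, 104, 102, 103, 102]
[354. 353. 353. 354. 355. 339. 339. 338. 336. 338. 339. 337. 338. 338.
 338. 338. 338. 337. 337. 337. 338. 338. 338. 338. 337. 338. 354. 353.
 353. 337. 338. 339. 337. 338. 336. 338.]
[118. 117. 117. 117. 115. 111. 117. 125. 127. 127. 127. 126. 126. 126.
 125. 126. 129. 128. 126. 126. 127. 128. 129. 129. 129. 125. 114.  99.
  95. 109. 131. 133. 133. 133. 132. 133.]
```

View pics/o2.png

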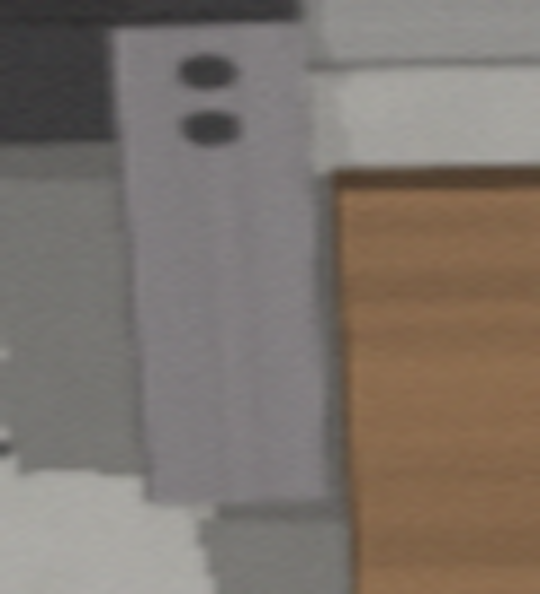

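Request:
arm_command:
  motion:
    - [-1,-0.6,-1,-7]
    - [-1,-0.5,-2,-7]
    - [-0.2,-0.1,-2.5,-6]
    - [0,0,-2.5,0]
    - [0,0,-2.5,0]
    - [0,0,-2.5,0]
    - [0,0,-1.5,0]
    - [0,0,-0.8,0]
    - [0,0,-0.3,0]
    - [0,0,0,0]

```text
t: 20.2
eef_pos: [0.5166, 0.0132, 0.096]
orientation: [-0.004, 0.267, 0.964, 0.002]
contact_force: [-0.1, 0.8, 0.5]
width: 0.465
```

Request:
arm_command:
  motion:
    - [0,-0.05,-0.7,0]
    - [0,0,0,0]
    - [0,0,0,0]
    - [0,0,0,7]
    - [0,0,0,7]
    - [0,0,0,7]
    - [0,0,0,7]
    - [0,0,0,7]
    - [0,0,0,7]
    - [0,0,0,5]
  gripper: 1.3

```text
t: 21.2
eef_pos: [0.5157, 0.012, 0.0917]
orientation: [-0.005, -0.153, 0.988, -0.0]
contact_force: [-6.0, -1.1, 4.2]
width: 0.158
```

```bash
python3 look.py p; python3 ang.py p
```

```text
jaw az 107.58450984136219 tilt z [-0.0104 -0.0017 -0.9999] F [-6.0021 -1.1319  4.204 ] M [-1.1639  0.8267 -0.7711] q [-0.0469  0.4277  1.7615 -0.0026  0.9628 -1.9231] w 0.15825701347592078 [0.5157 0.012  0.0917]
p 0.006 3013 angle 0.395 bed-y 0.07721136456045839 len 0.04468034559027416 [0.5121 0.0105 0.084 ]
p 0.01 3218 angle 0.396 bed-y 0.07698859229894867 len 0.04473301860431121 [0.5122 0.0102 0.0842]
```

Request:
arm_command:
  motion:
    - [0,0,0,5]
    - [0,0,0,4]
    - [0,0,0,0]
    - [0,0,0,0]
    - [0,0.1,0,0]
    - [0.05,0.1,0,0]
    - [0,0.1,0,0]
    - [0,0,0,0]
    - [0,0,0,0]
    - [0,0,0,0]

```text
t: 22.25
eef_pos: [0.5157, 0.0142, 0.0922]
orientation: [-0.006, -0.231, 0.973, -0.001]
contact_force: [-0.5, -1.6, -3.0]
width: 0.153
```

```bash
python3 look.py q; python3 ang.py q; python3 -c "
from fit import *
d=manip.read_camera('scene'); o=pickle.load(open('k_scene.pkl','rb'))
cv2.imwrite('pics/q_sc.png',np.hstack([cv2.resize(x['image'][200:300,270:340],None,fx=5,fy=5,interpolation=cv2.INTER_CUBIC) for x in (o,d)]))"
```

```text
jaw az 116.6709446224953 tilt z [-0.0108 -0.0056 -0.9999] F [-0.5214 -1.6095 -2.9877] M [-1.6328 -0.0591 -0.8453] q [-0.0408  0.4271  1.7606 -0.0073  0.9645 -2.0729] w 0.153068370120101 [0.5157 0.0142 0.0922]
q 0.006 2883 angle 0.248 bed-y 0.07926538381653452 len 0.04467144779010106 [0.5128 0.0124 0.0836]
q 0.01 3184 angle 0.246 bed-y 0.07899695207260314 len 0.04467185142235066 [0.5131 0.0121 0.0837]
```

View pics/q_sc.png

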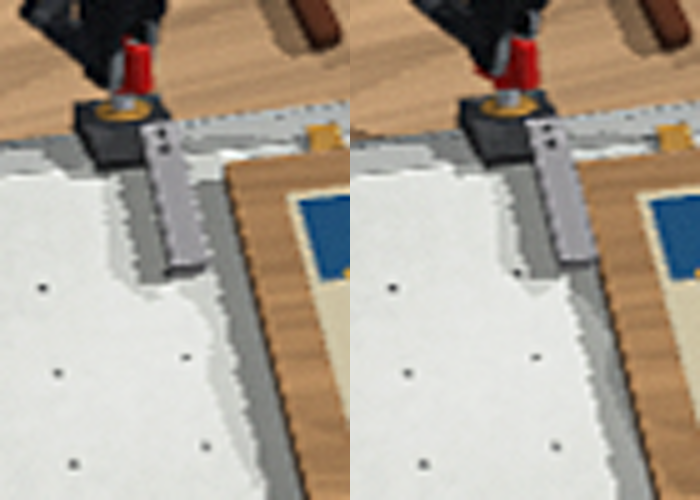

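Request:
arm_command:
  motion:
    - [0,0.05,0,0]
    - [0,0.05,0,0]
    - [0,0,0,0]
    - [0,0,0,0]
    - [0,0,0,0]
    - [0,0,0,0]
    - [0,0,0,0]
    - [0,0,0,0]
    - [0,0,0,0]
    - [0,0,0,0]

```text
t: 23.35
eef_pos: [0.5158, 0.0149, 0.0922]
orientation: [-0.006, -0.231, 0.973, -0.002]
contact_force: [-0.7, -2.1, -3.1]
width: 0.155
```

```bash
python3 look.py r; python3 ang.py r; python3 -c "
from fit import *
d=manip.read_camera('scene'); pickle.dump(d,open('r_scene.pkl','wb'));o=pickle.load(open('k_scene.pkl','rb'))
for r in (242,246,250): 
  for x in (o,d): print(r,x['image'][r,300:335,1].tolist())
g=[cv2.cvtColor(x['image'],cv2.COLOR_BGR2GRAY)[255:300,325:425].astype(np.float32) for x in (o,d)]
print('panel shift px',cv2.phaseCorrelate(g[0],g[1],cv2.createHanningWindow((100,45),cv2.CV_32F)))
cv2.imwrite('pics/r_sc.png',cv2.resize(d['image'][220:270,290:340],None,fx=11,fy=11,interpolation=cv2.INTER_CUBIC))"
```

```text
jaw az 116.65787664261163 tilt z [-0.0106 -0.0061 -0.9999] F [-0.6746 -2.1497 -3.1147] M [-1.8203 -0.099  -0.8479] q [-0.0393  0.4273  1.7605 -0.0079  0.9643 -2.0708] w 0.15544048697340837 [0.5158 0.0149 0.0922]
r 0.006 2870 angle 0.247 bed-y 0.07993162033566599 len 0.044759540265793527 [0.5129 0.0131 0.0835]
r 0.01 3173 angle 0.245 bed-y 0.07966272758138465 len 0.04485142778958981 [0.5131 0.0128 0.0837]
242 [124, 82, 115, 158, 151, 152, 150, 152, 153, 162, 141, 126, 131, 127, 135, 115, 59, 106, 144, 132, 129, 127, 129, 131, 131, 128, 127, 146, 190, 179, 106, 71, 78, 81, 80]
242 [198, 204, 170, 121, 126, 129, 128, 134, 116, 69, 122, 158, 150, 153, 154, 154, 159, 137, 123, 129, 127, 133, 128, 129, 128, 132, 129, 123, 178, 210, 153, 75, 74, 81, 80]
246 [131, 115, 74, 117, 159, 149, 147, 149, 151, 155, 138, 121, 128, 130, 130, 131, 115, 64, 111, 141, 126, 126, 126, 124, 128, 123, 123, 118, 128, 182, 195, 124, 73, 77, 82]
246 [196, 203, 208, 172, 119, 131, 132, 131, 136, 117, 72, 121, 159, 148, 153, 150, 152, 158, 120, 106, 126, 126, 127, 129, 131, 125, 124, 122, 115, 159, 198, 162, 88, 78, 80]
250 [129, 135, 114, 80, 121, 156, 146, 149, 152, 154, 152, 191, 175, 128, 131, 132, 135, 114, 67, 109, 136, 123, 121, 122, 124, 120, 119, 121, 122, 112, 173, 212, 144, 70, 77]
250 [215, 200, 203, 169, 127, 125, 128, 129, 132, 131, 116, 72, 126, 161, 154, 154, 155, 155, 159, 120, 103, 123, 126, 123, 125, 124, 123, 124, 118, 118, 141, 194, 173, 103, 76]
panel shift px ((0.36001930746834887, 0.4709877562317679), 0.9446160208384196)
```

View pics/r_sc.png

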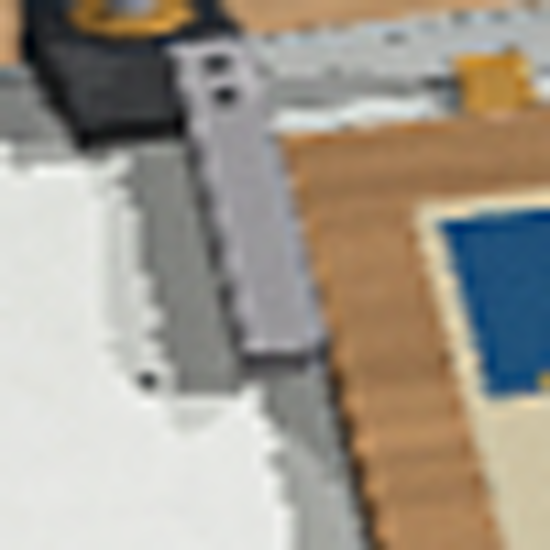

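```bash
python3 -c "
from fit import *
d=pickle.load(open('r_scene.pkl','rb'));o=pickle.load(open('k_scene.pkl','rb'))
a=cv2.imread('pics/a_scene.png')
G=[cv2.cvtColor(x,cv2.COLOR_BGR2GRAY).astype(np.float32) for x in (a,o['image'],d['image'])]
for n,(r0,r1,c0,c1) in dict(panel=(255,300,325,425),tape=(275,330,215,280),hinge=(320,380,240,300),hinge2=(300,350,400,470),squee=(245,305,418,470),jar=(210,275,85,140),books=(340,400,420,540),lay=(218,232,325,375)).items():
    w=cv2.createHanningWindow((c1-c0,r1-r0),cv2.CV_32F)
    print(n,[tuple(np.round(cv2.phaseCorrelate(G[i][r0:r1,c0:c1],G[j][r0:r1,c0:c1],w)[0],2)) for i,j in ((0,1),(1,2),(0,2))])
print(o['t']-d['t'],abs(o['R']-d['R']).max())
"
```

```text
panel [(np.float64(-0.1), np.float64(0.45)), (np.float64(0.34), np.float64(0.47)), (np.float64(0.31), np.float64(0.51))]
tape [(np.float64(-0.02), np.float64(0.03)), (np.float64(-0.01), np.float64(-0.02)), (np.float64(-0.03), np.float64(-0.0))]
hinge [(np.float64(0.04), np.float64(-0.03)), (np.float64(0.01), np.float64(-0.15)), (np.float64(0.04), np.float64(-0.05))]
hinge2 [(np.float64(0.06), np.float64(0.04)), (np.float64(-0.03), np.float64(-0.0)), (np.float64(0.05), np.float64(0.04))]
squee [(np.float64(0.08), np.float64(0.0)), (np.float64(0.01), np.float64(0.04)), (np.float64(0.02), np.float64(0.02))]
jar [(np.float64(-0.09), np.float64(0.12)), (np.float64(0.11), np.float64(0.02)), (np.float64(-0.11), np.float64(0.17))]
books [(np.float64(-0.03), np.float64(0.03)), (np.float64(-0.11), np.float64(-0.12)), (np.float64(0.06), np.float64(0.07))]
lay [(np.float64(0.04), np.float64(0.58)), (np.float64(0.29), np.float64(0.49)), (np.float64(0.34), np.float64(0.5))]
[0. 0. 0.] 0.0
```

```bash
python3 -c "
from fit import *
d=pickle.load(open('r_scene.pkl','rb'));o=pickle.load(open('k_scene.pkl','rb'))
a=cv2.imread('pics/a_scene.png')
def soft(im,ref,tol,box):
    r0,r1,c0,c1=box; x=im[r0:r1,c0:c1].astype(float); w=np.clip(1-np.linalg.norm(x-ref,axis=2)/tol,0,1); v,u=np.mgrid[r0:r1,c0:c1]; return round((w*u).sum()/w.sum(),3),round((w*v).sum()/w.sum(),3),round(w.sum(),1)
for im in (a,o['image'],d['image']):
    hsv=cv2.cvtColor(im,cv2.COLOR_BGR2HSV)
    print('red',im[265,377],soft(im,im[265,377].astype(float),90,(245,285,355,398)),'yellow',im[247,354],soft(im,im[247,354].astype(float),90,(232,262,335,373)))
    print('R edge row255-275',[float(np.round(np.interp(0,[0],[0]),1))], im[270,404:424,1].tolist())
"
```

```text
red [ 54  93 212] (np.float64(375.593), np.float64(262.926), np.float64(704.3)) yellow [ 69 176 221] (np.float64(353.377), np.float64(246.995), np.float64(261.4))
R edge row255-275 [0.0] [141, 144, 148, 146, 145, 149, 147, 147, 142, 185, 220, 208, 156, 139, 142, 142, 144, 147, 144, 159]
red [ 51  88 198] (np.float64(375.226), np.float64(262.405), np.float64(671.9)) yellow [ 65 164 207] (np.float64(353.667), np.float64(246.997), np.float64(271.0))
R edge row255-275 [0.0] [149, 155, 154, 155, 156, 156, 159, 154, 151, 186, 224, 212, 157, 140, 138, 143, 145, 144, 145, 153]
red [ 49  86 198] (np.float64(375.528), np.float64(262.681), np.float64(690.5)) yellow [ 62 164 207] (np.float64(354.112), np.float64(247.047), np.float64(275.7))
R edge row255-275 [0.0] [148, 150, 154, 152, 157, 160, 156, 158, 153, 187, 231, 221, 169, 149, 151, 154, 151, 155, 157, 164]
```

Request:
arm_command:
  motion:
    - [0,0,0,-6]
    - [0,0,0,-6]
    - [0,0,0,-7]
    - [0,0,0,-7]
    - [0,0,0,-7]
    - [0,0,0,-7]
    - [0,0,0,-7]
    - [0,0,0,-7]
    - [0,0,0,-4]
    - [0,0,0,0]

```text
t: 24.45
eef_pos: [0.5139, 0.018, 0.094]
orientation: [-0.008, 0.286, 0.958, 0.005]
contact_force: [0.5, -7.6, -5.6]
width: 0.157
```

```bash
python3 look.py s; python3 ang.py s
```

```text
jaw az 56.81131124539188 tilt z [-0.0127  0.0135 -0.9998] F [ 0.4831 -7.5759 -5.5586] M [-0.6145 -0.3163  0.4654] q [-0.0418  0.4217  1.7636  0.0157  0.9696 -1.0423] w 0.15680955965903254 [0.5139 0.018  0.094 ]
s 0.006 2920 angle 1.014 bed-y 0.08410030868281104 len 0.04453859574209 [0.5127 0.0173 0.0844]
s 0.01 3090 angle 1.015 bed-y 0.08429804108865346 len 0.044538191410486275 [0.5129 0.0175 0.0845]
```

Request:
arm_command:
  motion:
    - [0,-0.1,0,-6]
    - [0,0,0,-5]
    - [0,0,0,-3]
    - [0,0,0,0]
    - [0,0,0,0]
    - [0,0,0,0]
    - [0,0,0,0]
    - [0,0,0,0]
    - [0,0,0,0]
    - [0,0,0,0]

```text
t: 25.5
eef_pos: [0.5138, 0.0189, 0.0949]
orientation: [-0.008, 0.396, 0.918, 0.008]
contact_force: [-1.4, -6.0, -2.4]
width: 0.155
```

Request:
arm_command:
  motion:
    - [0,0,0,0]
    - [0,0,0,0]
    - [0,0,2,0]
    - [0,0,3,5]
    - [0,0,3.5,7]
    - [0,0.3,3.5,7]
    - [1,0.5,3,7]
    - [1,0,1,7]
    - [1,0,0,0]
    - [0,0,0,0]
  gripper: 4

```text
t: 26.5
eef_pos: [0.5445, 0.0308, 0.2648]
orientation: [-0.008, 0.103, 0.995, 0.007]
contact_force: [-0.6, 0.6, -0.6]
width: 0.47
```

```bash
python3 look.py u; python3 ang.py u;  python3 - <<'E'
from fit import *
s,d=pickle.load(open("u.pkl","rb"))
cv2.imwrite("pics/u2.png",cv2.resize(d["image"][180:305,245:325],None,fx=6.5,fy=4.5,interpolation=cv2.INTER_CUBIC))
for r in (235,240,245,250,255): print(r,(d["z_map"][r,260:310]*1000).round(0).astype(int).tolist())
d=manip.read_camera('scene'); cv2.imwrite('pics/u_scene.png',d['image']); pickle.dump(d,open('u_scene.pkl','wb'))
E
python3 gap.py u 190 320 250 345
```

```text
jaw az 78.17716031667263 tilt z [-0.0141  0.0151 -0.9998] F [-0.6073  0.5664 -0.6467] M [-0.0007 -0.0419  0.0267] q [-0.0168  0.2874  1.5101  0.0152  1.3585 -1.3846] w 0.47002296826597056 [0.5445 0.0308 0.2648]
u 0.006 632 angle 0.952 bed-y 0.08342303176174273 len 0.1559350438448479 [0.5154 0.0163 0.0819]
u 0.01 722 angle 0.991 bed-y 0.08352111399533246 len 0.15373668095615892 [0.516  0.0163 0.0823]
235 [354, 355, 356, 354, 355, 354, 354, 340, 339, 338, 338, 338, 339, 338, 338, 339, 339, 339, 340, 340, 339, 339, 337, 339, 340, 340, 339, 340, 340, 338, 339, 339, 338, 339, 340, 340, 339, 338, 338, 339, 339, 339, 339, 339, 339, 339, 339, 339, 340, 338]
240 [355, 355, 356, 355, 354, 357, 356, 356, 341, 341, 340, 339, 341, 339, 339, 340, 340, 338, 341, 340, 340, 339, 340, 340, 339, 340, 339, 340, 341, 341, 340, 338, 341, 340, 343, 341, 339, 339, 340, 340, 341, 341, 339, 341, 341, 341, 341, 340, 341, 341]
245 [357, 357, 357, 357, 357, 358, 358, 356, 341, 342, 340, 342, 341, 342, 341, 341, 341, 343, 342, 341, 341, 342, 342, 342, 341, 341, 341, 341, 342, 342, 342, 341, 341, 342, 342, 341, 34
[... 740 characters left out ...]
[0.551 0.574] y@.05 [0.0867, 0.087] y@.0525 [0.0868, 0.0871] y@.065 [0.0875, 0.0877]
[284.  189.8 285.2 202. ] ang 174.0 x [0.537 0.549] y@.05 [0.107, 0.1074] y@.0525 [0.107, 0.1073] y@.065 [0.1069, 0.1072]
[254.  250.1 250.2 233.2] ang 179.3 x [0.594 0.577] y@.05 [0.0724, 0.0702] y@.0525 [0.0726, 0.0705] y@.065 [0.0738, 0.0717]
[317.7 256.5 320.6 319.1] ang 172.3 x [0.606 0.674] y@.05 [0.1363, 0.136] y@.0525 [0.136, 0.1358] y@.065 [0.1348, 0.1346]
[288.2 255.3 288.3 242.4] ang 168.3 x [0.602 0.589] y@.05 [0.1064, 0.1074] y@.0525 [0.1064, 0.1074] y@.065 [0.1063, 0.1073]
[337.6 204.9 338.5 223.6] ang 173.2 x [0.556 0.574] y@.05 [0.1583, 0.1586] y@.0525 [0.1579, 0.1581] y@.065 [0.1559, 0.1561]
```

View pics/u2.png

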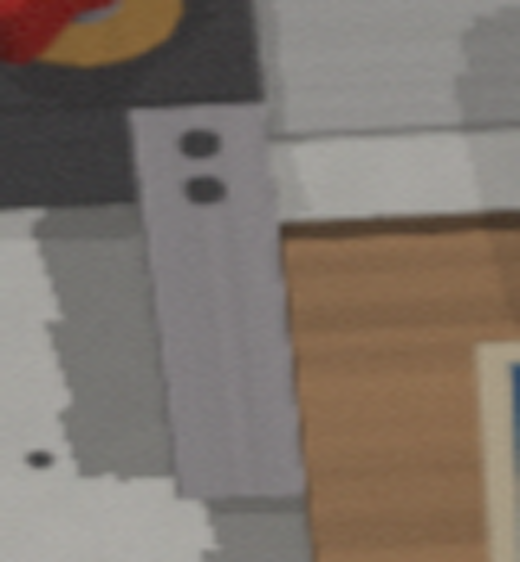

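View pics/u.png

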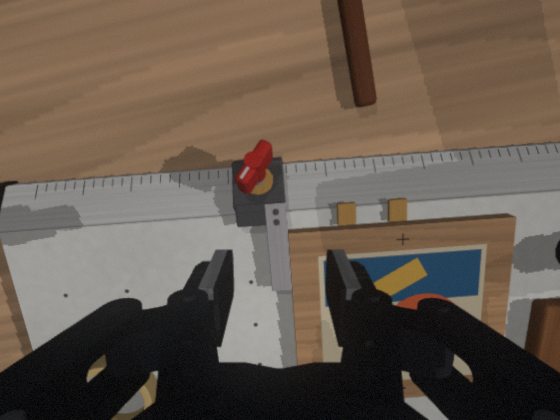

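```bash
cat > drift.py <<'E'
from fit import *
x,y=bedaxes(YAW)[:2]
def rect(tag,z,scale=.0005,x0=.52,x1=.66,y0=.02,y1=.24):
    s,d=pickle.load(open(tag+".pkl","rb")); 
    X,Y=np.meshgrid(np.arange(x0,x1,scale),np.arange(y0,y1,scale)); P=X[...,None]*x+Y[...,None]*y; P[...,2]=z
    p=proj(d,P.reshape(-1,3)).astype(np.float32).reshape(*X.shape,2)
    return cv2.remap(d["image"],p[...,0],p[...,1],cv2.INTER_CUBIC)
import sys
tags=sys.argv[1:]
# brass lay: color centroid (rect at z .065)
for t in tags:
    im=rect(t,.065); hsv=cv2.cvtColor(im,cv2.COLOR_BGR2HSV)
    m=((hsv[...,0]>12)&(hsv[...,0]<28)&(hsv[...,1]>130)&(hsv[...,2]>90)).astype(np.uint8)
    n,l,st,ce=cv2.connectedComponentsWithStats(m)
    print(t,[( (.52+c[0]*.0005).round(4),(.02+c[1]*.0005).round(4),int(q[4])) for c,q in zip(ce[1:],st[1:]) if q[4]>120])
    # panel edges: cream inner edge profile at x .60-.62
    j0,j1=[int((v-.52)/.0005) for v in (.603,.615)]
    pr=im[:,j0:j1].astype(float).mean(1)
    g=np.gradient(cv2.GaussianBlur(pr,(1,5),0),axis=0); 
    for nm,ch,lo,hi,sg in (("wood->cream",0,.128,.142,1),("cream->blue",2,.130,.146,-1)):
        a,b=[int((v-.02)/.0005) for v in (lo,hi)]; gg=np.clip(sg*g[a:b,ch],0,None); k=gg.argmax(); w=slice(max(k-4,0),k+5); yy=lo+np.arange(b-a)*.0005
        print("  ",nm,round((gg[w]*yy[w]).sum()/gg[w].sum(),5))
E
python3 drift.py l o u
```

```text
l [(np.float64(0.5313), np.float64(0.0708), 692), (np.float64(0.653), np.float64(0.1763), 1939), (np.float64(0.5652), np.float64(0.1623), 1331), (np.float64(0.5652), np.float64(0.2107), 1331)]
   wood->cream 0.13322
   cream->blue 0.13841
o [(np.float64(0.5311), np.float64(0.0852), 713), (np.float64(0.565), np.float64(0.1633), 1328), (np.float64(0.6349), np.float64(0.2139), 4031), (np.float64(0.5649), np.float64(0.2117), 1350)]
   wood->cream 0.13322
   cream->blue 0.13789
u [(np.float64(0.5313), np.float64(0.0886), 766), (np.float64(0.5649), np.float64(0.1634), 1326), (np.float64(0.635), np.float64(0.2157), 3916), (np.float64(0.5649), np.float64(0.2119), 1368)]
   wood->cream 0.13474
   cream->blue 0.14272
```

```bash
python3 - <<'E'
from fit import *
for tag in ("w1","o","u"):
    s,d=pickle.load(open(tag+".pkl","rb")); x,y,z,a,up=bedaxes(YAW)
    l,st,ce,n=redpts(d); i=1+np.argmax(st[1:,4]); m=cv2.erode((l==i).astype(np.uint8),np.ones((3,3)))
    v,u=np.nonzero(m); W=world(d,np.c_[u,v],d["z_map"][v,u]); c=np.median(W,0); W=W[np.linalg.norm(W-c,axis=1)<.03]
    h=(W-c)@a; W=W[h>np.percentile(h,97)-.008]; q=np.c_[(W-c)@up,(W-c)@y]; q-=q.mean(0); V=np.linalg.svd(q)[2][0]; V*=np.sign(V[0]); print(tag,len(W),0.7-np.arctan2(V[1],V[0]))
s,d=pickle.load(open("u.pkl","rb")); cv2.imwrite("pics/u3.png",cv2.resize(d["image"][130:220,220:310],None,fx=6,fy=6,interpolation=cv2.INTER_CUBIC))
E
```

```text
w1 605 1.0864248718944916
o 544 1.1298917083030355
u 533 1.2130485228028447
```

View pics/u3.png

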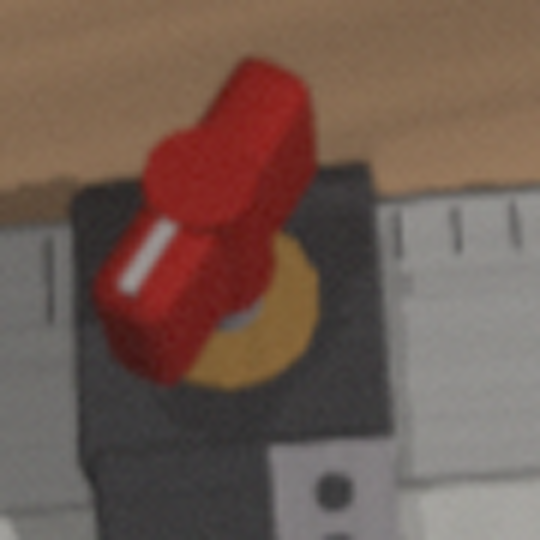

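View pics/u_scene.png

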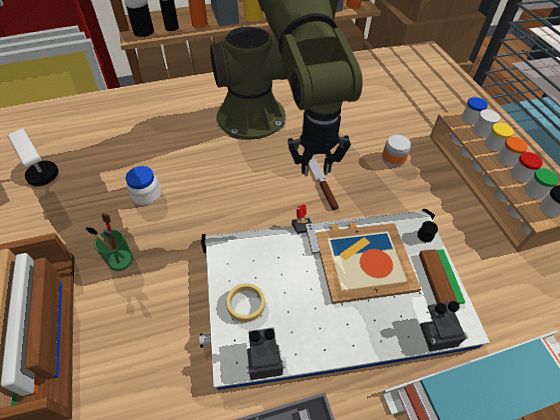

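```bash
python3 - <<'E'
from station import manip
print(manip.observe()["t"]); print(manip.job_done()); print(manip.observe()["t"])
E
```

```text
26.6
the job is handed in; nothing more can be done
None
the job is handed in; nothing more can be done
```

The stop is locked against the panel's right-hand edge, but the panel was pushed about 1.5 mm to the left along the rail, so it did not stay exactly in register.

- **Sequence:** I loosened the knob from about 1.1 to 0.25 rad and slid the stop about 16 cm along the rail by holding the knob. The first tightening left a gap of about 2.5 mm. I loosened it again, closed the gap and retightened.
- **Knob:** it reads about 1.2 rad in the last picture, above the 1.0 that counts as firmly tight. I did not pull on the stop to test the hold.
- **Contact:** the last wrist picture and its depth map show no gap between the lay bar and the panel edge.
- **Panel shift:** the wrist pictures before and after the final move show the panel's print about 1.5 mm further left, while the front lays stayed put to within 0.2 mm. During the final tightening the gripper drifted about 3 mm towards the panel. I did not try to push the panel back. I thought placing the stop again that finely was riskier than leaving the shift.
- **Other things:** the last scene picture shows nothing else visibly moved. The forces I read at the end of each move stayed below 10 N. The job was handed in at 26.6 s with the gripper clear of everything.

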